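# Stand two graphite moulds on end in the slotted rack

### The arm

A 7-joint arm with a two-finger parallel gripper is mounted at the origin on a cart in front of the work surface, level with it; the furniture and walls round the work are solid. World frame = base frame: x ahead of the robot, y to its left, z up, the work surface at z = 0. Lengths are in m, angles in rad, forces in N, time in s.
With the tool pointing down it reaches from about 0.4 to 0.85 m from the base axis. Payload 10.4 kg.
Tool frame: the origin (TCP) lies at the very end of the fingers, on their centre line; the grasp point (between the pads) lies r.tcp_to_grasp behind it (r.tcp_to_grasp is the distance from the TCP to the grasp point, in m); z points along the fingers, y is the line along which they close (so a half turn about z gives the same grasp; the last joint's range is limited). The gripper opens to 87 mm and grips with 3 to 60 N. Pads are 19 mm wide; open, the fingers measure 117 mm over their backs; the gripper's body (75 mm by 190 mm) begins 51 mm behind the grasp point.
Start: joints at [1.109, 0.332, -0.065, 1.46, 0.022, 1.35, -0.088], TCP at [0.266, -0.566, 0.223] pointing down, gripper open.
Joint ranges: [-2.6, 2.6], [-0.5, 2.12], [-1.47, 1.34], [0.16, 2.42], [-1.27, 4.41], [0.06, 2.06], [-2.6, 2.6]. Speed limits (rad/s): [2.22, 2.22, 2.79, 2.79, 3.14, 3.14, 3.14].

### API

Orientations are given as a unit quaternion [x, y, z, w].
In Python, from bench import monitor, cams, ticket, r gives the robot as it stands.
- The arm moves only by the shell command python3 -m crank 'ROWS' [OPENING] [FORCE]. ROWS is a JSON object whose one key "steps" holds a list of rows, each a list of 2 entries, a list of its own where there are three numbers: the shift along the world's x, y, z in units of 25 mm (1.0 is 25 mm), then the turn, a rotation vector about the world's x, y, z in units of 5 degrees (1.0 is 5 degrees). In form: {"steps": [[[x, y, z], [ax, ay, az]], ...]}. A call has 1 to 10 rows; each row shifts and turns the commanded pose from where the row before left it; what a row does not reach is not made up. A row lasts 1/12 s, in which the tool goes at most 41.7 mm and 7.16 degrees, less where a joint would pass 70% of its speed; a pose out of reach is approached as far as the arm can. A call is refused whole if a number of a shift passes 1 or a number of a turn 1, either way. A call with a gripper value outside its range is refused whole. OPENING is the finger opening in mm, from 0 to 87, set as the call begins (- or left out, the last holds). The fingers move at their own pace and stop on an object; FORCE is the grip in N (left out, the last holds). Time passes only in rows, so rows that do not move let the fingers close. It gives the time, the measured TCP pose, the force, the opening and the grip force at its end, in the units of the state.
- monitor.read_state(): the state, without advancing time (a new reading comes with each control period).
- cams.camera(name): name is "side" or "top" or "wrist"; returns a dict with "pixels" (480x640x3 uint8, blue, green, red), "z_map" (480x640 float32, m along the optical axis (not along the pixel's ray), 0 where there is no reading), "vfov" (degrees; the focal length in pixels is half the picture's height over the tangent of half this angle, whatever the lens; pixels are square), "cx", "cy" (the principal point, pixels), "k1" (the pictures are not rectified: a ray, as slopes to the right and down, at radius r is drawn at 1 + k1 r^2 times it, then the intrinsics apply), "T" (4x4, takes a point from camera to world coordinates). Camera axes: x right, y up, looking along -z (the intrinsics and any distortion apply to the point x, -y, -z); pixel columns grow to the right and rows downward; lengths in m; the calibration is good to about 2 mm. A picture is of the moment at which its call begins.
- ticket.close_job(): hands the job in; it is judged then, once.
The state is a dict: "time": time; "joint_positions": joint angles; "joint_vel": joint speeds; "joint_torque": joint torques, N m; "ee_pos": TCP position; "eef_rot": TCP orientation; "ft_force": force on the tool from outside, world axes, zero at the start; "torque": the same for the moment, N m; "width": finger opening in m; "grip_force": force on a finger pad.
Only numpy, scipy, OpenCV 4.12 (cv2) and the standard library are available. Lean on these libraries where they do the work, as an engineer would, in place of code of your own. Each camera call takes 0.05 s, during which the arm holds its last target. There are 200 camera calls.

### The job

Clear the two flat graphite moulds off the metal tray: stand the long mould on its short end in the rear slot of the wooden rack, and then stand the short mould on its short end in the front slot. Each must be right down on its slot's floor, centred sideways, and leaning back flat against the slot's rest; leave the bristle puck and the graphite angle where they are.

Things in the scene. Friction and masses are not known exactly. Their poses are not given: they have to be found in the camera images.
- rack: Light wooden rack screwed to the bench, two leaning slots one behind the other. Origin: centre of the underside of its base board, 120 x 64 x 12 mm (x, y, z). x points from the front slot to the rear slot (away from the robot, give or take 20 degrees), z up. The slots' floors lie at x -34 mm (front) and +28 mm (rear), 19 mm above the bench.
- rear_slot: Rear slot, for the long mould. Origin: middle of its floor. z runs up along the slot and leans 15 degrees back from vertical, towards rack +x; x is square to it, from the front lip to the back rest; y is the rack's y. 29 mm clear between lip and rest (x -14.5 to +14.5), both 36 mm wide in y and 7 mm thick, open at the sides; lip top at z 22 mm, rest top at z 45 mm.
- front_slot: Front slot, for the short mould, of the same form, size and lean as the rear slot and parallel to it, 62 mm nearer the robot. Origin: middle of its floor; z up along the slot, x from lip to back rest. A mould standing here is in the hand's way to the rear slot, so fill the rear one first.
- long_mould: Long black graphite block with two round hollows in its top, 52 x 100 x 20 mm (x, y, z), about 0.2 kg, at first lying flat on the metal tray, whose floor is 4 mm above the bench. Origin: centre of its underside; y along its length, z out of its top face. A plain box to the touch; grip it across the 52 mm.
- long_mould_mid (a point): Middle of the long mould's body (10 mm above its origin); axes as the mould's.
- short_mould: Short black graphite block with one round hollow in its top, 50 x 70 x 18 mm (x, y, z), about 0.15 kg, at first lying flat on the metal tray. Origin: centre of its underside; y along its length, z out of its top face. A plain box to the touch; grip it across the 50 mm.
- short_mould_mid (a point): Middle of the short mould's body (9 mm above its origin); axes as the mould's.
- puck: Bystander: round black puck of bristles, 62 mm across, 25 mm high, loose on the bench behind the tray. Origin: centre of its underside.
- angle: Bystander: black graphite angle of two faces, 50 x 85 x 30 mm, loose on the tray. Origin: centre of its underside.
- framed_pane: Bystander, fixed: upright glass pane in a light frame on two feet, 245 mm high, standing diagonally behind and to the left of the rack, 130 mm in x and 120 mm in y overall. Origin: middle of its foot print. Keep the arm clear of it when swinging across.

How it is judged:
By the outcome, as a careful person would: the job done as asked, in the order asked, and still so for the second after the job is handed in, with the robot touching nothing.
It also fails if it takes over 64 s, if anything falls off the work surface, if the arm or the gripper's body presses on something with over 40 N, if the wrist force passes 120 N, or if a joint passes its speed limit or range.

## Working session

There is one attempt and no reset: what is moved stays moved. The work goes in short steps, Python scripts to look and compute and a shell command to move; the robot and the scene stay as the last step left them, time stands still between calls to the robot, and variables do not carry over. Pictures are saved under pics/ and viewed, at most 10 in all, crops included, and the job is handed in when it is done.

```bash
ls; mkdir -p pics; python3 - <<'E'
from bench import monitor,cams,r
import cv2,numpy as np
s=monitor.read_state();print(s['ee_pos'],s['eef_rot'],s['width'],s['time'],r.tcp_to_grasp)
ims=[]
for n in ['side','top']:
    c=cams.camera(n);np.savez(''+n+'0.npz',**c)
    print(n,c['vfov'],c['cx'],c['cy'],c['k1'],np.round(c['T'],3).tolist(),(c['z_map']>0).mean())
    cv2.imwrite(f'pics/{n}0.png',c['pixels'])
E
```

```text
pics
[ 0.26533351 -0.56543067  0.22174697] [ 9.76030312e-01  2.17633390e-01 -1.96993075e-04 -7.07055194e-04] 0.08693405871389921 0.0 0.0187
side 44.31685648240416 321.363039361287 242.50566595194778 -0.047890025315774666 [[0.837, 0.22, -0.501, -0.115], [-0.547, 0.323, -0.772, -1.133], [-0.008, 0.92, 0.391, 0.524], [0.0, 0.0, 0.0, 1.0]] 0.99611328125
top 44.48664257316967 314.1215418064309 237.2248485449066 -0.09404201911255348 [[0.005, 0.998, -0.061, 0.438], [-1.0, 0.004, -0.007, -0.167], [-0.007, 0.061, 0.998, 1.273], [0.0, 0.0, 0.0, 1.0]] 0.995791015625
```

View pics/top0.png

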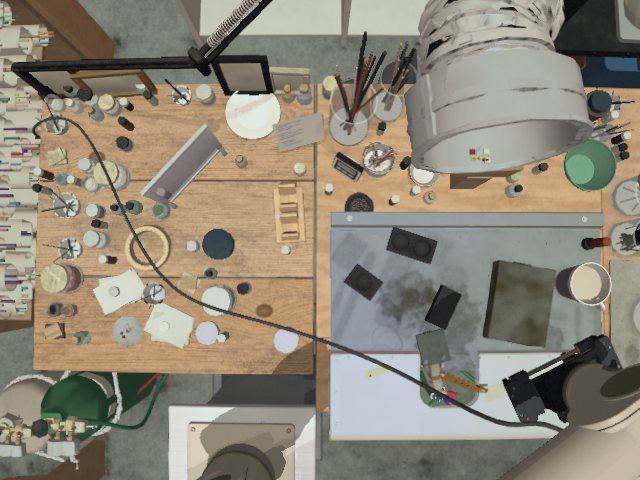

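View pics/side0.png

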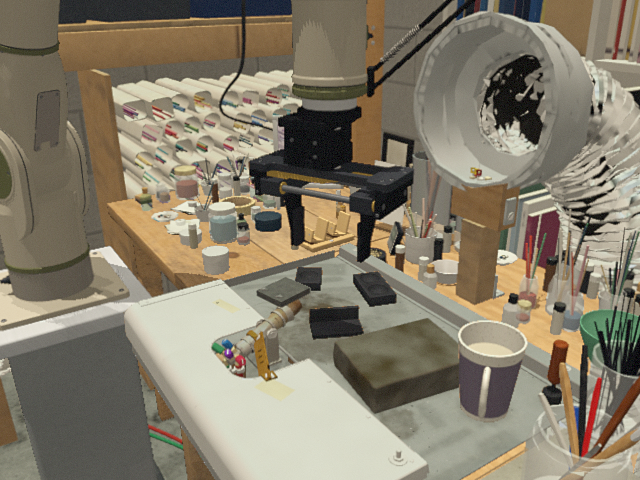

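The top view shows the long mould at (412,244), the short mould at (363,281), the angle at (443,306), the puck at (358,203) and the rack at (289,214). The pane is at about (185,165). The side view shows the moulds at (375,288) and (309,279), with the gripper in front of the rack.

```bash
cat > h.py <<'E'
import numpy as np,cv2
def K(c):
    f=240/np.tan(np.radians(float(c['vfov']))/2);return f
def slopes(c,uv):
    uv=np.atleast_2d(np.array(uv,float));f=K(c);d=(uv-[float(c['cx']),float(c['cy'])])/f
    s=d.copy()
    for _ in range(20): s=d/(1+float(c['k1'])*(s**2).sum(1,keepdims=True))
    return s
def rays(c,uv):
    s=slopes(c,uv);T=c['T'];return T[:3,3],np.c_[s[:,0],-s[:,1],-np.ones(len(s))]@T[:3,:3].T
def plane(c,uv,z):
    o,d=rays(c,uv);return o+d*((z-o[2])/d[:,2])[:,None]
def cloud(c):
    v,u=np.mgrid[0:480,0:640];o,d=rays(c,np.c_[u.ravel(),v.ravel()])
    return (o+d*c['z_map'].ravel()[:,None]).reshape(480,640,3)
def tri(c1,p1,c2,p2):
    o1,d1=rays(c1,p1);o2,d2=rays(c2,p2);A=np.c_[d1[0],-d2[0]];t=np.linalg.lstsq(A,o2-o1,rcond=None)[0]
    a=o1+t[0]*d1[0];b=o2+t[1]*d2[0];return (a+b)/2,np.linalg.norm(a-b)
def rect(P):
    (c,wh,a)=cv2.minAreaRect((P[:,:2]*1000).astype(np.float32));return np.round(c,1),np.round(wh,1),round(a,1)
E
cat > m1.py <<'E'
from h import *
t=np.load('top0.npz');s=np.load('side0.npz')
def blob(c,seed,thr=60,win=60):
    g=cv2.GaussianBlur(c['pixels'],(3,3),0).max(2);m=(g<thr).astype(np.uint8)
    n,l=cv2.connectedComponents(m);b=(l==l[seed[1],seed[0]]) if l[seed[1],seed[0]] else m*0
    return b.astype(np.uint8)
Ct=cloud(t);Cs=cloud(s)
for nm,a,b in [('long',(400,240),(375,288)),('short',(363,281),(309,279)),('angle',(443,306),(335,322)),('puck',(358,203),None)]:
    print(nm,'top px',t['pixels'][a[1],a[0]],'depth pt',np.round(Ct[a[1],a[0]],4))
    m=blob(t,a); cs=max(cv2.findContours(m,0,cv2.CHAIN_APPROX_NONE)[0],key=cv2.contourArea,default=None)
    if cs is None: continue
    p=cs[:,0].astype(float)
    for z in (.0,.024): print('  n',m.sum(),'rect z',z,rect(plane(t,p,z)))
    zz=Ct[m>0][:,2];print('  z pct',np.round(np.percentile(zz,[5,50,95]),4))
    if b: print('  side pt',np.round(Cs[b[1],b[0]],4), s['pixels'][b[1],b[0]])
print('tray z',np.round(np.median(Ct[290:330,480-90:480-70].reshape(-1,3),0),4),np.round(Ct[260,460],4),'bench',np.round(Ct[225,260],4))
R=Ct[175:250,265:315];
h=(R[...,2]>.006);print('rack z pct',np.round(np.percentile(R[h][:,2],[5,25,50,75,95,100]),4),h.sum())
print(rect(R[h]))
v=cv2.resize(t['pixels'][180:250,255:455],None,fx=4,fy=4,interpolation=cv2.INTER_CUBIC);cv2.imwrite('pics/crop1.png',v)
np.set_printoptions(linewidth=250)
print((R[::2,::2,2]*1000).astype(int))
E
python3 m1.py
```

```text
long top px [57 55 58] depth pt [ 0.5097 -0.3432  0.0112]
  n 989 rect z 0.0 (array([ 499.3, -369.4]), array([97.7, 48.3]), 71.8)
  n 989 rect z 0.024 (array([ 498.1, -365.6]), array([95.9, 47.4]), 71.8)
  z pct [0.0122 0.022  0.0279]
  side pt [ 0.498  -0.3692  0.0169] [53 54 55]
short top px [54 54 55] depth pt [ 0.4212 -0.2635  0.0086]
  n 621 rect z 0.0 (array([ 419.7, -264. ]), array([65. , 44.8]), 54.2)
  n 621 rect z 0.024 (array([ 420.1, -262.2]), array([63.8, 43.9]), 54.2)
  z pct [0.0123 0.0213 0.0263]
  side pt [ 0.4112 -0.2767  0.0216] [61 62 63]
angle top px [36 33 34] depth pt [ 0.3678 -0.4364  0.0071]
  n 874 rect z 0.0 (array([ 365.7, -436.2]), array([50.6, 83.7]), 64.7)
  n 874 rect z 0.024 (array([ 367.1, -431.1]), array([49.7, 82.2]), 64.7)
  z pct [0.0088 0.0138 0.036 ]
  side pt [ 0.3716 -0.4221  0.012 ] [41 42 40]
puck top px [63 64 65] depth pt [ 0.5886 -0.2521  0.018 ]
tray z [ 0.3601 -0.3422  0.0044] [ 0.4671 -0.4748  0.0042] bench [ 5.418e-01 -3.980e-02 -3.000e-04]
rack z pct [0.009  0.0127 0.017  0.0349 0.058  1.2729] 1762
(array([ 542.5, -106.9]), array([2
[... 4184 characters left out ...]
 27   24   25   28   11   10   10    9    0   -3    1    2]
 [   4    0    3   -4    0   -2    9   13   15   11   10    8    7   14   12    6   15   14    8   11    3   -1   -2    0   -1]
 [   4   -1    1    2    1    0    2    0    0    1    3    0    0   -2   -2    0    0    1    1    0    2   -1    0    0    6]
 [  -1   -2    2    0    1    0    0    4   -2   -2    2    0    0    2    1   -3   -1   -2   -6   -6    0   -1    1    1   -1]
 [   0    1    0    0    6    0    6    0    0   65   64   62   64   -2    0    1   -1    2   -3   -1    0   -1    0   -5   -2]
 [   1   -2    2    1   -2    1    1    0    0   64   69   67   65    1    1    1    0   -2    0    0    1    6    0    0    1]]
```

View pics/crop1.png

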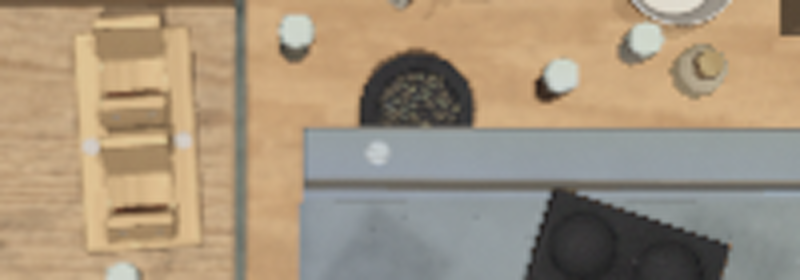

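The crop shows the rack at nearly zero yaw, with lips and rests seen edge-on and a 65 mm bottle just in front of it at full-image (286,248). I'll grip with the tool tilted 30° so that the hand stays above that bottle. Next I'll measure the exact poses.

```bash
cat > m2.py <<'E'
from h import *
from m1 import blob
t=np.load('top0.npz');s=np.load('side0.npz');Ct=cloud(t);Cs=cloud(s)
print('=====')
def yaw(P):
    b=cv2.boxPoints(cv2.minAreaRect((P[:,:2]*1000).astype(np.float32)));e=[b[1]-b[0],b[2]-b[1]];e=max(e,key=np.linalg.norm)
    a=np.degrees(np.arctan2(e[1],e[0]))%180;return round(a,1),np.round(b.mean(0),1)
for nm,a,b,zt in [('long',(400,240),(375,288),.024),('short',(363,281),(309,279),.022)]:
    for c,sd,C in ((t,a,Ct),(s,b,Cs)):
        for thr in (60,70,80):
            m=blob(c,sd,thr);
            if m.sum()<100 or m.sum()>4000: print(nm,thr,m.sum());continue
            k=cv2.morphologyEx(m,cv2.MORPH_CLOSE,np.ones((3,3)));p=max(cv2.findContours(k,0,cv2.CHAIN_APPROX_NONE)[0],key=cv2.contourArea)[:,0].astype(float)
            P=plane(c,p,zt);D=C[m>0];D=D[(D[:,2]>.012)&(D[:,2]<.035)]
            print(nm,thr,'plane',yaw(P),rect(P)[1],'depth',yaw(D),rect(D)[1],'topz',np.round(np.percentile(D[:,2],[50,75]),4))
# rack
for n,C in (('top',Ct),('side',Cs)):
    P=C.reshape(-1,3);m=(P[:,0]>.49)&(P[:,0]<.64)&(P[:,1]>-.17)&(P[:,1]<-.05)
    B=P[m&(P[:,2]>.008)&(P[:,2]<.017)]
    g=np.zeros((160,160),np.uint8);q=((B[:,:2]-[.485,-.19])*1000).astype(int);g[q[:,0],q[:,1]]=1
    g=cv2.morphologyEx(g,cv2.MORPH_CLOSE,np.ones((7,7)));g=cv2.morphologyEx(g,cv2.MORPH_OPEN,np.ones((5,5)))
    k,l,st,_=cv2.connectedComponentsWithStats(g);i=1+st[1:,4].argmax();w=np.argwhere(l==i)/1000+[.485,-.19]
    print(n,'rack',yaw(w),rect(w)[1],len(B))
    H=P[m&(P[:,2]>.035)&(P[:,2]<.07)&(P[:,0]>.5)];print(' uprights',len(H),yaw(H),rect(H)[1])
P=Ct.reshape(-1,3)
for nm,(x0,x1,y0,y1) in dict(bottle=(.45,.5,-.16,-.06)).items():
    B=P[(P[:,0]>x0)&(P[:,0]<x1)&(P[:,1]>y0)&(P[:,1]<y1)&(P[:,2]>.03)];print(nm,np.round(B.min(0),3),np.round(B.max(0),3))
B=P[(P[:,0]>.3)&(P[:,0]<.62)&(P[:,1]>-.6)&(P[:,1]<.05)&(P[:,2]>.08)&(P[:,2]<.9)];print('high',np.round(B.min(0),3),np.round(B.max(0),3))
for p in [(490,160),(450,165),(430,120)]: print(p,np.round(Ct[p[1],p[0]],3))
E
python3 m2.py | sed -n '/=====/,$p'
```

```text
=====
long 60 plane (np.float32(71.8), array([ 498.1, -365.6], dtype=float32)) [95.9 47.4] depth (np.float32(71.1), array([ 498.3, -365.6], dtype=float32)) [95.4 48. ] topz [0.0223 0.0249]
long 70 plane (np.float32(71.8), array([ 498.5, -365.7], dtype=float32)) [97.5 49.5] depth (np.float32(71.5), array([ 498.3, -365.5], dtype=float32)) [98.4 49.7] topz [0.0225 0.0251]
long 80 plane (np.float32(71.3), array([ 498.5, -365.7], dtype=float32)) [98.7 51.4] depth (np.float32(71.5), array([ 498.5, -365.5], dtype=float32)) [99.2 51.2] topz [0.0226 0.0251]
long 60 plane (np.float32(71.7), array([ 487. , -377.8], dtype=float32)) [122.1  56.6] depth (np.float32(73.0), array([ 495.2, -366.5], dtype=float32)) [99.9 49.5] topz [0.0219 0.0242]
long 70 plane (np.float32(71.8), array([ 487.7, -377.7], dtype=float32)) [122.6  58.9] depth (np.float32(72.0), array([ 495.7, -366.5], dtype=float32)) [99.8 50.1] topz [0.0221 0.0244]
long 80 plane (np.float32(72.1), array([ 487.8, -377.1], dtype=float32)) [127.3  59.6] depth (np.float32(71.9), array([ 495.8, -366.6], dtype=float32)) [99.9 50.1] topz [0.022
[... 785 characters left out ...]
2.0), array([ 381.4, -285.9], dtype=float32)) [163.7  89.3] depth (np.float32(54.5), array([ 419. , -263.1], dtype=float32)) [72.9 46.4] topz [0.0219 0.0228]
top rack (np.float32(4.0), array([ 563.5, -104.3], dtype=float32)) [119.3  64.2] 817
 uprights 398 (np.float32(4.3), array([ 567.9, -103.8], dtype=float32)) [112.4  35.8]
side rack (np.float32(2.6), array([ 562.4, -115.6], dtype=float32)) [119.5  42.3] 367
 uprights 376 (np.float32(4.6), array([ 568.1, -101.2], dtype=float32)) [116.1  41.9]
bottle [ 0.477 -0.108  0.035] [ 0.494 -0.092  0.071]
high [ 0.3  -0.6   0.08] [0.62  0.05  0.618]
(490, 160) [ 0.644 -0.479  0.223]
(450, 165) [ 0.633 -0.404  0.231]
(430, 120) [ 0.663 -0.331  0.427]
```

Top and side views agree on the long mould, at (0.498,-0.366) with yaw 71.6° and its top at about 24 mm. The short mould is at (0.420,-0.263) with yaw 54° and its top at about 22 mm. The rack is at (0.5635,-0.104) with yaw 4°.

```bash
cat > plan.py <<'E'
import sys,numpy as np
from scipy.spatial.transform import Rotation as R
from bench import monitor
LY,SY,RY=71.6,54.0,4.0   # yaws: long, short, rack
def pick(yaw,th):  # tool x along mould's up end, tilted th towards it
    x=np.array([np.cos(np.radians(yaw)),np.sin(np.radians(yaw)),0]);u=np.array([x[1],-x[0],0])
    return R.from_rotvec(-np.radians(th)*u)*R.from_matrix(np.c_[x,u,[0,0,-1]])
def place(th,ry=RY,back=15):
    y=np.array([-np.sin(np.radians(ry)),np.cos(np.radians(ry)),0]);return R.from_rotvec(-np.radians(90-back)*y)*pick(ry,th)
def go(pos,rot):
    s=monitor.read_state();dp=(np.array(pos)-s['ee_pos'])/.025
    dr=np.degrees((rot*R.from_quat(s['eef_rot']).inv()).as_rotvec())/5
    print('shift',np.round(dp,2),'turn',np.round(dr,2),'t',round(s['time'],2),'w',round(s['width']*1e3,1),'gf',round(float(s['grip_force']),1),'F',np.round(s['ft_force'],1))
E
python3 -c "
from plan import *
go([.514,-.318,.15],pick(LY,30));print(pick(LY,30).as_matrix().round(2))"
```

```text
shift [ 9.95  9.9  -2.87] turn [-4.62  4.08  9.08] t 0.1 w 86.8 gf 0.0 F [ 0.5  0.2 -0.4]
[[ 0.27  0.95 -0.16]
 [ 0.82 -0.32 -0.47]
 [-0.5   0.   -0.87]]
```

```bash
python3 -m crank '{"steps":[[[0.83,0.83,0],[-0.39,0.34,0.76]],[[0.83,0.83,0],[-0.39,0.34,0.76]],[[0.83,0.83,0],[-0.39,0.34,0.76]],[[0.83,0.83,0],[-0.39,0.34,0.76]],[[0.83,0.83,0],[-0.39,0.34,0.76]],[[0.83,0.83,-0.4],[-0.39,0.34,0.76]],[[0.83,0.83,-0.4],[-0.39,0.34,0.76]],[[0.83,0.83,-0.4],[-0.39,0.34,0.76]],[[0.83,0.83,-0.4],[-0.39,0.34,0.76]],[[0.83,0.83,-0.4],[-0.39,0.34,0.76]]]}' 87 40
python3 -m crank '{"steps":[[[0.83,0.83,-0.4],[-0.39,0.34,0.76]],[[0.83,0.83,-0.4],[-0.39,0.34,0.76]],[[0,0,0],[0,0,0]],[[0,0,0],[0,0,0]]]}'
python3 - <<'E'
from plan import *
from bench import cams
import cv2
go([.514,-.318,.09],pick(LY,30))
c=cams.camera('wrist');np.savez('w1.npz',**c);cv2.imwrite('pics/w1.png',c['pixels'])
E
```

```text
time: 0.93
ee_pos: [0.4739, -0.3571, 0.1721]
eef_rot: [0.827, 0.517, -0.178, 0.131]
ft_force: [0.7, -1.0, -0.9]
width: 0.0871
grip_force: 0.0
time: 1.27
ee_pos: [0.5155, -0.314, 0.1509]
eef_rot: [0.78, 0.569, -0.21, 0.154]
ft_force: [0.3, 0.3, -0.1]
width: 0.087
grip_force: 0.0
shift [-0.06 -0.16 -2.44] turn [ 0.03  0.   -0.12] t 1.27 w 87.0 gf 0.0 F [ 0.3  0.3 -0.1]
```

View pics/w1.png

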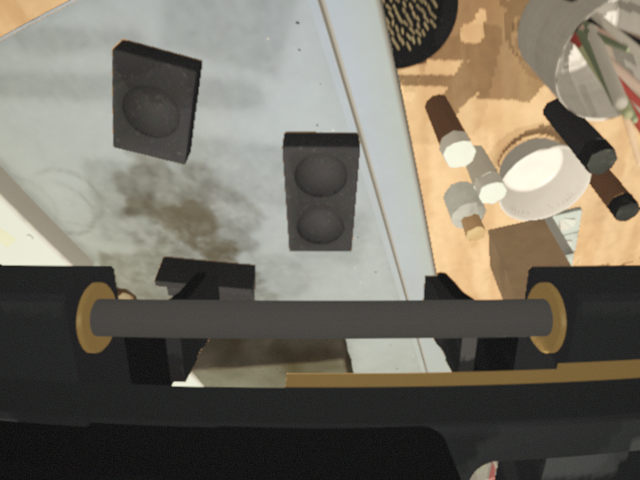

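The wrist view shows the long mould with its two hollows at about (321,190), square to the fingers, and the short mould at (155,100). I'll check both with this second view.

```bash
cat > m3.py <<'E'
from h import *
import sys
c=np.load(sys.argv[1]);C=cloud(c)
g=c['pixels'].max(2);P=C.reshape(-1,3);d=(g.ravel()<95)
for nm,x,y,zt,half in (('long',.498,-.366,.024,.07),('short',.42,-.2625,.022,.055)):
    m=d&(np.hypot(P[:,0]-x,P[:,1]-y)<half)&(P[:,2]>zt-.007)&(P[:,2]<zt+.01)
    img=cv2.morphologyEx(m.reshape(480,640).astype(np.uint8),cv2.MORPH_OPEN,np.ones((3,3)))
    cs=cv2.findContours(img,0,cv2.CHAIN_APPROX_NONE)[0]
    if not cs: continue
    p=max(cs,key=cv2.contourArea)[:,0];Q=plane(c,p,zt)
    b=cv2.boxPoints(cv2.minAreaRect((Q[:,:2]*1000).astype(np.float32)));e=max([b[1]-b[0],b[2]-b[1]],key=np.linalg.norm)
    print(nm,b.mean(0),np.degrees(np.arctan2(e[1],e[0]))%180,rect(Q)[1],'z',np.percentile(P[m][:,2],[50,75,90]).round(4))
E
python3 m3.py w1.npz
```

```text
long [ 498.82712 -361.315  ] 71.73948 [100.9  49.8] z [0.0227 0.0231 0.0235]
short [ 422.01984 -259.68237] 54.10889 [70.8 49.5] z [0.0204 0.021  0.0214]
```

```bash
python3 -m crank '{"steps":[[[-0.03,-0.03,-0.8],[0,0,-0.06]],[[-0.02,-0.02,-0.8],[0,0,-0.06]],[[0,0,-0.86],[0,0,0]],[[-0.11,-0.34,-0.62],[0,0,0]],[[-0.11,-0.34,-0.62],[0,0,0]],[[-0.11,-0.34,-0.62],[0,0,0]],[[-0.11,-0.34,-0.62],[0,0,0]],[[-0.07,-0.2,-0.36],[0,0,0]],[[0,0,0],[0,0,0]],[[0,0,0],[0,0,0]]]}'
python3 -c "
from plan import *
go([.500,-.359,.0115],pick(LY,30))"
```

```text
time: 2.15
ee_pos: [0.4999, -0.358, 0.0205]
eef_rot: [0.785, 0.562, -0.211, 0.153]
ft_force: [0.9, 0.1, -0.6]
width: 0.0874
grip_force: 0.0
shift [ 0.   -0.04 -0.36] turn [0.06 0.03 0.08] t 2.15 w 87.4 gf 0.0 F [ 0.9  0.1 -0.6]
```

```bash
python3 -m crank '{"steps":[[[0,0,-0.18],[0,0,0]],[[0,0,-0.14],[0,0,0]],[[0,0,0],[0,0,0]]]}'
python3 -m crank '{"steps":[[[0,0,0],[0,0,0]],[[0,0,0],[0,0,0]],[[0,0,0],[0,0,0]],[[0,0,0],[0,0,0]],[[0,0,0],[0,0,0]],[[0,0,0],[0,0,0]],[[0,0,0],[0,0,0]],[[0,0,0],[0,0,0]],[[0,0,0],[0,0,0]],[[0,0,0],[0,0,0]]]}' 45 40
```

```text
time: 2.4
ee_pos: [0.5008, -0.3565, 0.012]
eef_rot: [0.785, 0.563, -0.21, 0.153]
ft_force: [-1.0, 0.1, 0.3]
width: 0.0866
grip_force: 0.0
time: 3.23
ee_pos: [0.5007, -0.3571, 0.0122]
eef_rot: [0.785, 0.562, -0.211, 0.153]
ft_force: [1.6, 0.5, 0.7]
width: 0.0514
grip_force: 40.0
```

```bash
cat >> plan.py <<'E'
RACK=np.array([.5635,-.104,0])
def slot(which,p,ry=RY):  # p = (x,y,z) m in slot frame -> world
    M=R.from_euler('z',ry,degrees=True)*R.from_euler('y',15,degrees=True)
    return RACK+R.from_euler('z',ry,degrees=True).apply([.028 if which=='rear' else -.034,0,.019])+M.apply(p)
E
python3 -m crank '{"steps":[[[0,0,0.5],[0,0,0]],[[0,0,0.9],[0,0,0]],[[0,0,1],[0,0,0]],[[0,0,1],[0,0,0]],[[0,0,1],[0,0,0]],[[0,0,1],[0,0,0]],[[0,0,1],[0,0,0]],[[0,0,1],[0,0,0]]]}'
python3 -c "
from plan import *
p=slot('rear',[.0035,0,.127]);print(p,slot('rear',[.0065,0,.0568]))
go(p,place(30));y=R.from_euler('z',-67.6,degrees=True);
s=monitor.read_state();q=R.from_quat(s['eef_rot']);print((place(30)*q.inv()).magnitude()*57.3, q.as_matrix().round(3))"
```

```text
time: 3.9
ee_pos: [0.5001, -0.3567, 0.199]
eef_rot: [0.785, 0.562, -0.211, 0.153]
ft_force: [1.8, 0.2, -2.1]
width: 0.0517
grip_force: 40.0
[ 0.62759425 -0.09951809  0.14076671] [ 0.61236013 -0.10058337  0.07218226]
shift [ 5.1  10.29 -2.33] turn [  9.69 -12.5  -11.36] t 3.9 w 51.7 gf 40.0 F [ 1.8  0.2 -2.1]
97.38287824508183 [[ 0.279  0.947 -0.158]
 [ 0.818 -0.32  -0.477]
 [-0.503  0.004 -0.864]]
```

```bash
python3 -m crank '{"steps":[[[0,0.51,0.2],[0.48,-0.63,-0.57]],[[0,0.51,0.2],[0.48,-0.63,-0.57]],[[0,0.51,0.2],[0.48,-0.63,-0.57]],[[0,0.51,0.2],[0.48,-0.63,-0.57]],[[0,0.51,0.2],[0.48,-0.63,-0.57]],[[0,0.51,0],[0.48,-0.63,-0.57]],[[0,0.51,0],[0.48,-0.63,-0.57]],[[0,0.51,0],[0.48,-0.63,-0.57]],[[0,0.51,0],[0.48,-0.63,-0.57]],[[0,0.51,0],[0.48,-0.63,-0.57]]]}'
python3 -c "
from plan import *
go(slot('rear',[.0035,0,.127]),place(30));print(monitor.read_state()['joint_positions'].round(2))"
```

```text
time: 4.73
ee_pos: [0.5003, -0.2289, 0.2229]
eef_rot: [0.938, 0.324, 0.096, 0.079]
ft_force: [0.2, -0.6, -2.2]
width: 0.0515
grip_force: 40.0
shift [ 5.09  5.17 -3.28] turn [ 4.87 -6.21 -5.6 ] t 4.73 w 51.5 gf 40.0 F [ 0.2 -0.6 -2.2]
[ 0.7   0.   -0.35  1.87  0.    1.03 -0.56]
```

```bash
python3 -m crank '{"steps":[[[0.3,0.51,0],[0.48,-0.62,-0.56]],[[0.3,0.51,0],[0.48,-0.62,-0.56]],[[0.5,0.51,0],[0.48,-0.62,-0.56]],[[0.5,0.51,0],[0.48,-0.62,-0.56]],[[0.5,0.51,0],[0.48,-0.62,-0.56]],[[0.6,0.51,0],[0.48,-0.62,-0.56]],[[0.6,0.51,0],[0.48,-0.62,-0.56]],[[0.6,0.51,0],[0.48,-0.62,-0.56]],[[0.6,0.51,0],[0.48,-0.62,-0.56]],[[0.6,0.51,0],[0.48,-0.62,-0.56]]]}'
python3 -c "
from plan import *
go(slot('rear',[.0035,0,.127]),place(30));print(monitor.read_state()['joint_positions'].round(2))"
```

```text
time: 5.57
ee_pos: [0.6281, -0.1016, 0.2227]
eef_rot: [0.924, 0.033, 0.381, -0.011]
ft_force: [-0.0, 0.2, -1.5]
width: 0.0514
grip_force: 40.0
shift [-0.02  0.08 -3.28] turn [ 0.06 -0.03  0.01] t 5.57 w 51.4 gf 40.0 F [-0.   0.2 -1.5]
[ 0.62 -0.06 -0.42  2.12 -0.6   0.37 -0.82]
```

```bash
python3 -m crank '{"steps":[[[0,0.08,-0.8],[0,0,0]],[[0,0,-0.9],[0,0,0]],[[0,0,-0.9],[0,0,0]],[[0,0,-0.68],[0,0,0]],[[0,0,0],[0,0,0]],[[0,0,0],[0,0,0]]]}'
python3 - <<'E'
from plan import *
from bench import cams
import cv2
go(slot('rear',[.0035,0,.127]),place(30))
a=[]
for n,(u,v) in (('top',(200,130)),('side',(240,170)),('wrist',(0,0))):
    c=cams.camera(n);np.savez(n+'1.npz',**c);im=c['pixels']
    a.append(cv2.resize(im[v:v+150,u:u+200],(400,300),interpolation=2) if n!='wrist' else cv2.resize(im,(400,300)))
a.append(a[0]*0);cv2.imwrite('pics/b.png',np.vstack([np.hstack(a[:2]),np.hstack(a[2:])]))
E
```

```text
time: 6.07
ee_pos: [0.6276, -0.0996, 0.1398]
eef_rot: [0.925, 0.034, 0.379, -0.011]
ft_force: [0.3, 0.5, -0.8]
width: 0.0518
grip_force: 40.0
shift [-0.    0.    0.04] turn [ 0.07 -0.07 -0.02] t 6.07 w 51.8 gf 40.0 F [ 0.3  0.5 -0.8]
```

View pics/b.png

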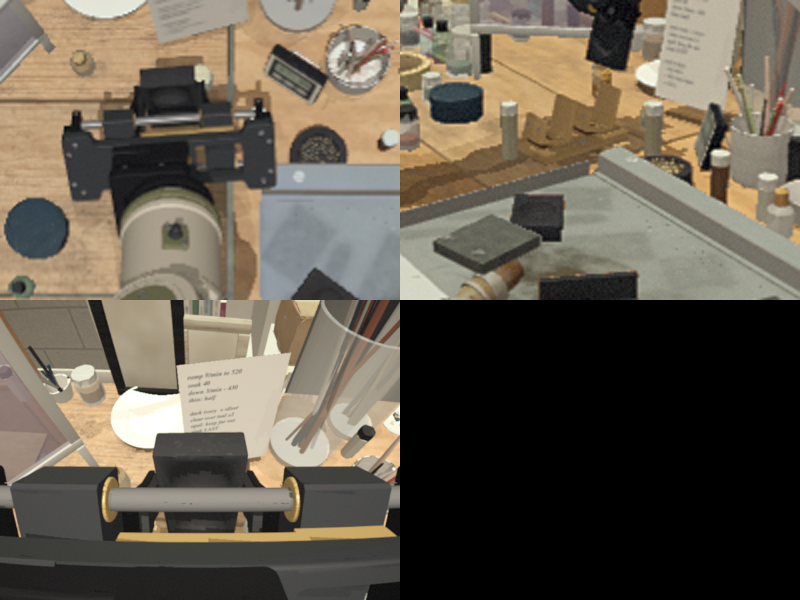

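The top crop shows the mould upright between the fingers, over the rear of the rack. The side crop shows the rack empty, with bottles near its front and rear-right. I'll check the mould's sideways offset against the rack in the same camera, and the rear bottle.

```bash
python3 - <<'E'
from h import *
from plan import *
t0=np.load('top0.npz');t=np.load('top1.npz')
P=cloud(t0).reshape(-1,3);B=P[(P[:,0]>.6)&(P[:,0]<.72)&(P[:,1]>-.17)&(P[:,1]<-.1)&(P[:,2]>.03)&(P[:,2]<.2)]
B=B[(B[:,0]>.64)];print('bottle',B.min(0).round(3),np.median(B,0).round(3),B.max(0).round(3),len(B))
M=R.from_euler('z',RY,degrees=True)*R.from_euler('y',15,degrees=True)
o=slot('rear',[0,0,0]);C=cloud(t);Q=M.inv().apply(C.reshape(-1,3)-o)
m=(Q[:,2]>.150)&(Q[:,2]<.2)&(Q[:,0]>-.02)&(Q[:,0]<.03)&(abs(Q[:,1])<.05)
q=Q[m];print(len(q),np.percentile(q,[2,10,50,90,98],axis=0).round(4))
# rack uprights' lateral centre, same camera
Q=M.inv().apply(P-o)
for nm,x0,z0 in (('rear rest',.018,0),('front rest',.018-.0599,-.016)):
    m=(abs(Q[:,0]-x0)<.008)&(Q[:,2]>z0+.02)&(Q[:,2]<z0+.05)&(abs(Q[:,1])<.04);q=Q[m];print(nm,len(q),np.percentile(q[:,1],[2,50,98]).round(4),'top',np.percentile(q[:,2],95).round(4))
for nm in ('t0','side0'):
    c=t0 if nm=='t0' else np.load('side0.npz');Q=M.inv().apply(cloud(c).reshape(-1,3)-o)
    m=(abs(Q[:,2]-.03)<.008)&(abs(Q[:,1])<.015)&(Q[:,0]>-.01)&(Q[:,0]<.04);print(nm,'rest face x',np.percentile(Q[m][:,0],[5,50,95]).round(4),m.sum())
    m=(abs(Q[:,0])<.012)&(abs(Q[:,1])<.015)&(abs(Q[:,2])<.02);print('  floor z',np.percentile(Q[m][:,2],[10,50,90]).round(4),m.sum())
E
```

```text
bottle [ 0.649 -0.157  0.03 ] [ 0.712 -0.121  0.04 ] [ 0.72  -0.1    0.108] 319
345 [[-0.0178 -0.0297  0.1508]
 [-0.0097 -0.0245  0.1589]
 [-0.0024 -0.0029  0.1673]
 [ 0.0075  0.0197  0.1703]
 [ 0.0097  0.0236  0.1712]]
rear rest 128 [-0.0173 -0.0004  0.0174] top 0.0472
front rest 115 [-0.017   0.0006  0.0172] top 0.0314
t0 rest face x [0.0136 0.0153 0.0171] 43
  floor z [-0.0018  0.0011  0.0038] 106
side0 rest face x [0.0134 0.016  0.0207] 63
  floor z [-0.0091 -0.0019  0.0018] 44
```

```bash
sed -i 's/^RACK=.*/RACK=np.array([.5645,-.1015,0])/' plan.py
python3 -m crank '{"steps":[[[0.04,0.1,0.04],[0.04,-0.05,0]],[[0,0,0],[0,0,0]],[[-0.13,-0.01,-0.5],[0,0,0]],[[-0.13,-0.01,-0.5],[0,0,0]],[[-0.13,-0.01,-0.5],[0,0,0]],[[-0.13,-0.01,-0.5],[0,0,0]],[[-0.13,-0.01,-0.4],[0,0,0]],[[0,0,0],[0,0,0]],[[0,0,0],[0,0,0]]]}'
python3 -c "
from plan import *
go(slot('rear',[.0035,0,.0568]),place(30))"
```

```text
time: 6.97
ee_pos: [0.6142, -0.1022, 0.0916]
eef_rot: [0.926, 0.033, 0.376, -0.013]
ft_force: [0.6, -0.3, -2.7]
width: 0.0517
grip_force: 40.0
shift [-0.15  0.16 -0.75] turn [ 0.02 -0.15 -0.02] t 6.97 w 51.7 gf 40.0 F [ 0.6 -0.3 -2.7]
```

```bash
python3 -c "
from plan import *
s=monitor.read_state();print(s['joint_positions'].round(3),s['joint_torque'].round(1),s['torque'].round(2))"
```

```text
[ 1.003  0.205 -0.834  2.239 -1.267  0.066 -0.019] [  1.8 -33.6  -5.9 -31.4  -0.3  -0.1   0.1] [-0.11  1.1  -0.04]
```

The arm stopped short because joint 6 is at its lower limit (0.06) and joint 5 at -1.27, so a tool pitched only 45° down can't go this low. I'll back up a little, pitch about 6° steeper (still fits in the slot) and set it down. Then I'll re-grip it there with a steeper tool and square it up.

```bash
python3 -m crank '{"steps":[[[0.1,0.1,0.5],[0,0.2,0]],[[0.05,0.06,0.5],[0,0.5,0]],[[0,0,0],[0,0.5,0]],[[0,0,0],[0,0,0]]]}'
python3 -c "
from plan import *
go(slot('rear',[.0063,0,.085]),place(30,back=21));go(slot('rear',[.0063,0,.058]),place(30,back=21))
s=monitor.read_state();print(s['joint_positions'].round(3))"
```

```text
time: 7.3
ee_pos: [0.618, -0.096, 0.0972]
eef_rot: [0.934, 0.039, 0.356, -0.016]
ft_force: [-0.3, 0.1, -2.2]
width: 0.0513
grip_force: 40.0
shift [ 0.1  -0.06  0.09] turn [-0.06  0.54 -0.17] t 7.3 w 51.3 gf 40.0 F [-0.3  0.1 -2.2]
shift [-0.18 -0.08 -0.95] turn [-0.06  0.54 -0.17] t 7.3 w 51.3 gf 40.0 F [-0.3  0.1 -2.2]
[ 0.598  0.139 -0.432  2.216 -0.934  0.156 -0.413]
```

```bash
python3 -m crank '{"steps":[[[0.1,-0.06,0.09],[-0.06,0.54,-0.17]],[[-0.07,0,-0.3],[0,0,0]],[[-0.07,0,-0.3],[0,0,0]],[[-0.07,0,-0.2],[0,0,0]],[[0,0,0],[0,0,0]],[[0,0,0],[0,0,0]]]}'
python3 -c "
from plan import *
go(slot('rear',[.0063,0,.058]),place(30,back=21))
s=monitor.read_state();print(s['joint_positions'].round(3))"
```

```text
time: 7.8
ee_pos: [0.6127, -0.0973, 0.0763]
eef_rot: [0.938, 0.035, 0.344, -0.016]
ft_force: [1.3, -0.4, -2.1]
width: 0.0515
grip_force: 40.0
shift [ 0.03 -0.03 -0.11] turn [-0.07  0.25 -0.08] t 7.8 w 51.5 gf 40.0 F [ 1.3 -0.4 -2.1]
[ 0.591  0.174 -0.429  2.221 -0.916  0.133 -0.428]
```

```bash
python3 -m crank '{"steps":[[[0,-0.02,-0.1],[0,0.1,0]],[[0,0,0],[0,0,0]]]}'; python3 -m crank '{"steps":[[[0,0,-0.08],[0,0.1,0]],[[0,0,0],[0,0,0]]]}';
python3 -c "
from plan import *
go(slot('rear',[.0063,0,.0568]),place(30,back=21))
s=monitor.read_state();print(s['joint_positions'].round(3))"
```

```text
time: 7.97
ee_pos: [0.6134, -0.0982, 0.0745]
eef_rot: [0.94, 0.035, 0.34, -0.015]
ft_force: [0.3, 0.3, -1.8]
width: 0.052
grip_force: 40.0
time: 8.13
ee_pos: [0.6146, -0.0982, 0.0739]
eef_rot: [0.941, 0.035, 0.337, -0.015]
ft_force: [1.8, -0.0, 4.3]
width: 0.0517
grip_force: 40.0
shift [-0.06  0.   -0.07] turn [-0.06  0.09 -0.08] t 8.13 w 51.7 gf 40.0 F [ 1.8 -0.   4.3]
[ 0.523  0.177 -0.361  2.211 -0.845  0.146 -0.505]
```

```bash
python3 -m crank '{"steps":[[[0,0,0],[0,0,0]],[[0,0,0],[0,0,0]],[[0,0,0],[0,0,0]],[[0,0,0],[0,0,0]],[[0,0,0],[0,0,0]]]}' 66
python3 -m crank '{"steps":[[[0,0,0],[-0.05,0.7,0]],[[0,0,0],[-0.05,0.7,0]],[[0,0,0],[-0.05,0.7,0]],[[0,0,0],[-0.05,0.7,0]],[[0,0,0],[-0.05,0.7,0]],[[0,0,0],[-0.05,0.5,0]],[[0,0,0],[0,0,0]]]}'
python3 - <<'E'
from plan import *
from bench import cams
import cv2
go(slot('rear',[.0065,0,.0568]),place(50,back=20))
print(monitor.read_state()['joint_positions'].round(3))
a=[]
for n,(u,v) in (('wrist',(0,0)),('side',(260,170))):
    c=cams.camera(n);np.savez(n+'2.npz',**c);im=c['pixels']
    a.append(cv2.resize(im[v:v+100,u:u+133],(400,300),interpolation=2) if n!='wrist' else cv2.resize(im,(400,300)))
cv2.imwrite('pics/c.png',np.hstack(a))
E
```

```text
time: 8.55
ee_pos: [0.6122, -0.098, 0.0712]
eef_rot: [0.941, 0.035, 0.335, -0.016]
ft_force: [0.2, -0.5, -1.1]
width: 0.0657
grip_force: 0.0
time: 9.13
ee_pos: [0.6151, -0.0949, 0.0719]
eef_rot: [0.981, 0.038, 0.189, -0.013]
ft_force: [-0.4, -0.0, 0.4]
width: 0.0663
grip_force: 0.0
shift [-0.07 -0.13  0.01] turn [-0.16  0.35 -0.12] t 9.13 w 66.3 gf 0.0 F [-0.4 -0.   0.4]
[ 0.053  0.234  0.085  1.987 -0.205  0.56  -1.207]
```

View pics/c.png

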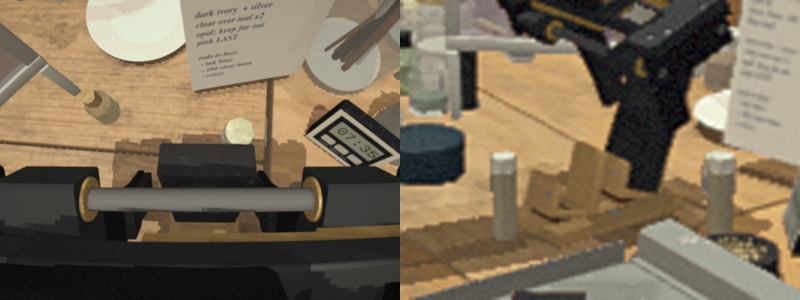

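The wrist view shows the mould standing in the rear slot between the open fingers. The side view shows the front slot empty and clear. Now I'll re-grip with the steep tool.

```bash
python3 -m crank '{"steps":[[[-0.07,-0.13,0.01],[-0.16,0.35,-0.12]],[[0,0,0],[0,0,0]],[[0,0,0],[0,0,0]]]}'
python3 -m crank '{"steps":[[[0,0,0],[0,0,0]],[[0,0,0],[0,0,0]],[[0,0,0],[0,0,0]],[[0,0,0],[0,0,0]],[[0,0,0],[0,0,0]],[[0,0,0],[0,0,0]]]}' 45 40
python3 - <<'E'
from plan import *
from bench import cams
from h import *
go(slot('rear',[.0065,0,.0568]),place(50,back=20))
o=slot('rear',[0,0,0]);M=R.from_euler('z',RY,degrees=True)*R.from_euler('y',15,degrees=True)
s=monitor.read_state();print('tcp in slot',M.inv().apply(s['ee_pos']-o).round(4))
for n in ('wrist','side'):
    c=cams.camera(n);Q=M.inv().apply(cloud(c).reshape(-1,3)-o);g=c['pixels'].max(2).ravel()
    m=(g<90)&(abs(Q[:,1])<.02)&(abs(Q[:,0])<.035)&(Q[:,2]>.03)&(Q[:,2]<.125)
    for a in np.arange(.03,.125,.01):
        k=m&(abs(Q[:,2]-a)<.005)
        if k.sum()>5: print(n,round(a,3),k.sum(),np.percentile(Q[k][:,0],[5,50,95]).round(4))
    print(np.percentile(Q[m][:,2],[50,90,98]).round(4) if m.sum() else '')
E
```

```text
time: 9.48
ee_pos: [0.6112, -0.099, 0.0708]
eef_rot: [0.984, 0.033, 0.174, -0.007]
ft_force: [-0.0, 0.1, -0.4]
width: 0.0659
grip_force: 0.0
time: 9.98
ee_pos: [0.6114, -0.0991, 0.0711]
eef_rot: [0.984, 0.033, 0.173, -0.006]
ft_force: [-0.9, -0.3, 0.1]
width: 0.0519
grip_force: 40.0
shift [0.08 0.04 0.04] turn [-0.01 -0.01  0.02] t 9.98 w 51.9 gf 40.0 F [-0.9 -0.3  0.1]
tcp in slot [ 0.0049 -0.0008  0.0552]
wrist 0.06 717 [0.0014 0.0036 0.0066]
wrist 0.07 944 [-0.0001  0.0042  0.0078]
wrist 0.08 173 [-0.0016 -0.0007  0.0018]
wrist 0.09 529 [-0.0005  0.0003  0.0008]
wrist 0.1 7110 [0.001  0.0091 0.0189]
[0.0987 0.1002 0.1009]
side 0.03 29 [-0.0077  0.0029  0.0073]
side 0.04 44 [-0.0069 -0.0013  0.0059]
side 0.05 53 [-0.0073 -0.0046 -0.0009]
side 0.06 52 [-0.0055 -0.0031  0.0031]
side 0.07 33 [-0.003   0.0034  0.0091]
side 0.08 12 [0.0001 0.003  0.0058]
[0.0531 0.0716 0.0788]
```

```bash
python3 -m crank '{"steps":[[[-0.08,0.03,0.23],[0,0,0]],[[0,0,0],[0.03,-0.4,0]],[[0,0,0],[0.03,-0.4,0]],[[0,0,0],[0,0,0]],[[0,0,0],[0,0,0]]]}'
cat > m4.py <<'E'
from plan import *
from bench import cams
from h import *
import sys
w=sys.argv[1];L=float(sys.argv[2])
o=slot(w,[0,0,0]);M=R.from_euler('z',RY,degrees=True)*R.from_euler('y',15,degrees=True)
s=monitor.read_state();print('t',s['time'],'F',s['ft_force'],'w',s['width'],'tcp in slot',M.inv().apply(s['ee_pos']-o).round(4),'tool xyz eul',(M.inv()*R.from_quat(s['eef_rot'])).as_matrix()[:,2].round(3),(M.inv()*R.from_quat(s['eef_rot'])).as_matrix()[:,1].round(3))
c=cams.camera('wrist');Q=M.inv().apply(cloud(c).reshape(-1,3)-o);g=c['pixels'].max(2).ravel()
m=(g<90)&(abs(Q[:,1])<.035)&(Q[:,0]<.035)&(Q[:,0]>-.02)&(Q[:,2]>L-.012)&(Q[:,2]<L+.02)
q=Q[m];top=q[q[:,2]>np.percentile(q[:,2],40)]
for _ in range(3):
    p=np.polyfit(top[:,0],top[:,2],1);e=abs(np.polyval(p,top[:,0])-top[:,2]);top=top[e<.002]
print('top end: slope deg (extra lean if <0)',np.degrees(np.arctan(p[0])).round(2),'x',np.percentile(top[:,0],[1,99]).round(4),'y',np.percentile(top[:,1],[1,99]).round(4),'z mid',np.median(top[:,2]).round(4),len(top))
E
python3 m4.py rear .1
```

```text
time: 10.5
ee_pos: [0.6091, -0.0982, 0.077]
eef_rot: [0.978, 0.033, 0.207, -0.008]
ft_force: [0.5, 0.0, -1.3]
width: 0.052
grip_force: 40.0
t 10.5 F [ 0.54856629  0.02402263 -1.26167502] w 0.05200330803632579 tcp in slot [0.0011 0.0002 0.0603] tool xyz eul [ 0.628  0.001 -0.778] [-0.002 -1.    -0.002]
top end: slope deg (extra lean if <0) -1.59 x [-0.0058  0.0125] y [-0.0248  0.0249] z mid 0.1049 6009
```

```bash
python3 -m crank '{"steps":[[[0,0,0],[0,-0.3,0]],[[-0.03,0,-0.12],[0,0,0]],[[0,0,0],[0,0,0]]]}'; python3 -m crank '{"steps":[[[-0.01,0,-0.05],[0,0,0]],[[0,0,0],[0,0,0]]]}'|grep -E 'pos|ft';python3 -m crank '{"steps":[[[-0.01,0,-0.05],[0,0,0]],[[0,0,0],[0,0,0]]]}'|grep -E 'pos|ft'; python3 m4.py rear .1
```

```text
time: 10.8
ee_pos: [0.6084, -0.0981, 0.0733]
eef_rot: [0.975, 0.033, 0.219, -0.007]
ft_force: [0.2, 0.0, -3.0]
width: 0.0518
grip_force: 40.0
ee_pos: [0.6087, -0.0981, 0.0725]
ft_force: [0.8, -0.8, -1.6]
ee_pos: [0.6084, -0.0982, 0.0713]
ft_force: [0.4, -0.1, -2.7]
t 11.1333 F [ 0.35207582 -0.08903789 -2.69388332] w 0.051259033090908006 tcp in slot [0.0019 0.0003 0.0546] tool xyz eul [ 0.649 -0.001 -0.761] [-0.002 -1.    -0.   ]
top end: slope deg (extra lean if <0) -0.8 x [-0.0061  0.0122] y [-0.0245  0.025 ] z mid 0.0993 5764
```

```bash
for i in 1 2; do python3 -m crank '{"steps":[[[-0.01,0,-0.05],[0,-0.05,0]],[[0,0,0],[0,0,0]],[[0,0,0],[0,0,0]]]}'|grep -E 'pos|ft'; done; python3 -m crank '{"steps":[[[0,0,-0.05],[0,0,0]],[[0,0,0],[0,0,0]],[[0,0,0],[0,0,0]]]}'|grep -E 'pos|ft'; python3 m4.py rear .1
```

```text
ee_pos: [0.6088, -0.0982, 0.0709]
ft_force: [2.0, 0.2, 0.9]
ee_pos: [0.6093, -0.0982, 0.0707]
ft_force: [-2.6, 1.2, 9.8]
ee_pos: [0.6102, -0.0982, 0.0705]
ft_force: [-3.4, 1.4, 14.3]
t 11.9333 F [-3.41047152  1.39672347 14.34656065] w 0.05142276372204704 tcp in slot [0.0039 0.0001 0.0544] tool xyz eul [ 0.66  -0.002 -0.751] [-0.002 -1.     0.001]
top end: slope deg (extra lean if <0) -1.07 x [-0.0039  0.0141] y [-0.0247  0.0248] z mid 0.0991 5719
```

```bash
for i in 1 2; do python3 -m crank '{"steps":[[[0.05,0,-0.01],[0,0,0]],[[0.0,0,0],[0,0,0]],[[0,0,0],[0,0,0]]]}'|grep -E 'pos|ft'; done; python3 m4.py rear .1
```

```text
ee_pos: [0.6109, -0.0981, 0.0704]
ft_force: [-10.4, 3.5, 23.1]
ee_pos: [0.6113, -0.0981, 0.0702]
ft_force: [-23.8, 3.2, 34.1]
t 12.4833 F [-23.82880227   3.16947861  34.10744714] w 0.05160383414120543 tcp in slot [0.005  0.0001 0.0544] tool xyz eul [ 0.658 -0.001 -0.753] [-0.002 -1.     0.   ]
top end: slope deg (extra lean if <0) -1.54 x [-0.0027  0.0155] y [-0.0247  0.0248] z mid 0.0992 5742
```

```bash
python3 -m crank '{"steps":[[[-0.04,0,0.04],[0,0,0]],[[0,0,0],[0,0,0]]]}' | grep ft
python3 -m crank '{"steps":[[[0,0,0],[0,0,0]],[[0,0,0],[0,0,0]],[[0,0,0],[0,0,0]],[[0,0,0],[0,0,0]],[[0,0,0],[0,0,0]]]}' 70
python3 m4.py rear .1
python3 -m crank '{"steps":[[[-0.4,0,0.46],[0,0,0]],[[-0.4,0,0.46],[0,0,0]],[[-0.4,0,0.46],[0,0,0]],[[-0.4,0,0.6],[0,0,0]],[[-0.4,0,0.8],[0,0,0]],[[-0.4,0,0.8],[0,0,0]],[[0,0,0.8],[0,0,0]],[[0,0,0.5],[0,0,0]],[[0,0,0],[0,0,0]]]}'
python3 m4.py rear .1
python3 - <<'E'
from bench import cams
import cv2,numpy as np
a=[]
for n,(u,v) in (('wrist',(0,0)),('side',(260,170))):
    c=cams.camera(n);np.savez(n+'3.npz',**c);im=c['pixels']
    a.append(cv2.resize(im[v:v+100,u:u+133],(400,300),interpolation=2) if n!='wrist' else cv2.resize(im,(400,300)))
cv2.imwrite('pics/d.png',np.hstack(a))
E
```

```text
ft_force: [-2.8, 1.4, 9.5]
time: 13.12
ee_pos: [0.6091, -0.0983, 0.0678]
eef_rot: [0.974, 0.033, 0.224, -0.007]
ft_force: [-0.2, 0.5, -0.8]
width: 0.0688
grip_force: 0.0
t 13.1167 F [-0.18641242  0.46209035 -0.81530416] w 0.06883952356431382 tcp in slot [0.0035 0.0001 0.0515] tool xyz eul [ 0.655 -0.002 -0.755] [-0.002 -1.     0.   ]
top end: slope deg (extra lean if <0) -1.35 x [-0.0033  0.015 ] y [-0.0244  0.0252] z mid 0.0992 5915
time: 13.92
ee_pos: [0.5508, -0.0986, 0.1936]
eef_rot: [0.973, 0.033, 0.227, -0.007]
ft_force: [-0.1, -0.1, 0.7]
width: 0.0698
grip_force: 0.0
t 13.9167 F [-0.13136601 -0.10900684  0.68143303] w 0.0698455626301991 tcp in slot [-0.0853  0.0039  0.1579] tool xyz eul [ 0.66  -0.003 -0.752] [-0.003 -1.     0.001]
top end: slope deg (extra lean if <0) -1.16 x [-0.0037  0.0147] y [-0.0242  0.0247] z mid 0.0992 1416
```

View pics/d.png

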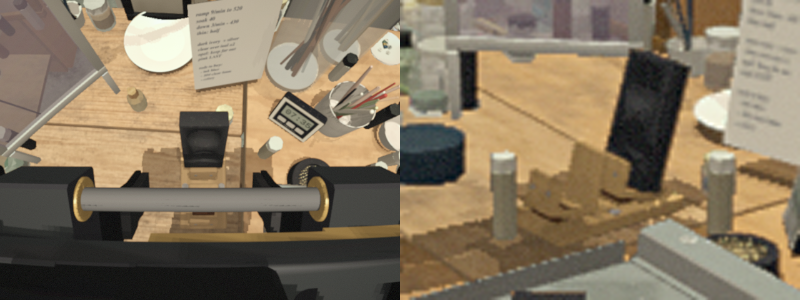

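The mould stands in the rear slot, at wrist crop (205,140) and side crop (645,120), leaning back. I'll check its lean and centring, then plan the short mould.

```bash
cat > m5.py <<'E'
from plan import *
from h import *
import sys
o=slot(sys.argv[1],[0,0,0]);L=float(sys.argv[2]);M=R.from_euler('z',RY,degrees=True)*R.from_euler('y',15,degrees=True)
for f in sys.argv[3:]:
    c=np.load(f);Q=M.inv().apply(cloud(c).reshape(-1,3)-o);g=c['pixels'].max(2).ravel()
    q=Q[(g<90)&(abs(Q[:,1])<.024)&(Q[:,0]<.01)&(Q[:,0]>-.015)&(Q[:,2]>.028)&(Q[:,2]<L-.006)];n=len(q)
    if n<30: print(f,'few',n);continue
    for _ in range(4):
        A=np.c_[q[:,1:],np.ones(len(q))];p=np.linalg.lstsq(A,q[:,0],rcond=None)[0];e=abs(A@p-q[:,0]);q=q[e<max(2*np.std(e),.001)]
    print(f,n,len(q),'extra lean deg',np.degrees(np.arctan(p[1])).round(2),'yaw',np.degrees(np.arctan(p[0])).round(2),'x at floor',p[2].round(4),'z range',np.percentile(q[:,2],[1,99]).round(3),'y',np.percentile(q[:,1],[1,99]).round(4))
    wood=(g>120);k=wood&(Q[:,0]>-.08)&(Q[:,0]<-.03)&(Q[:,2]>.015)&(Q[:,2]<.035)&(abs(Q[:,1])<.03);print('  front rest y',np.percentile(Q[k][:,1],[1,99]).round(4),k.sum())
E
python3 m5.py rear .1 wrist3.npz side3.npz
python3 m3.py wrist3.npz; python3 -c "
from plan import *
a=np.array([.588,.809]);p=np.array([.421,-.2615])+.01*a;print(p)
go([*(p+.06*a),.16],pick(SY,50)); print(monitor.read_state()['joint_positions'].round(2))"
```

```text
wrist3.npz 2762 1524 extra lean deg 2.62 yaw 0.17 x at floor -0.0076 z range [0.03  0.094] y [-0.0237  0.0237]
  front rest y [-0.0165  0.0181] 326
side3.npz 426 75 extra lean deg 4.29 yaw 1.33 x at floor -0.007 z range [0.033 0.092] y [-0.0238  0.0225]
  front rest y [-0.0204  0.0194] 83
[ 0.42688 -0.25341]
shift [-3.47 -4.27 -1.17] turn [-7.55 13.67  8.47] t 14.07 w 70.2 gf 0.0 F [ 0.4  0.9 -0.3]
[ 0.07 -0.09  0.08  2.08 -0.13  0.71 -1.27]
```

The long mould leans about 2.6° too far. Its foot is about 2 mm off the rest, so I'll push the foot in with the closed fingertips just above the lip.

```bash
python3 -c "
from plan import *
q=slot('rear',[-.022,0,.0265]);print(q);go(q+[0,0,.07],place(75))"
```

```text
[ 0.57807519 -0.10055073  0.05029105]
shift [ 1.17 -0.1  -2.76] turn [-0.35  5.17  0.02] t 14.07 w 70.2 gf 0.0 F [ 0.4  0.9 -0.3]
```

```bash
python3 -m crank '{"steps":[[[0,0,0],[-0.06,0.86,0]],[[0,0,0],[-0.06,0.86,0]],[[0.2,0,0],[-0.06,0.86,0]],[[0.2,0,0],[-0.06,0.86,0]],[[0.3,-0.05,-0.5],[-0.06,0.86,0]],[[0.3,-0.05,-0.5],[-0.06,0.87,0]],[[0.17,0,-0.8],[0,0,0]],[[0,0,-0.96],[0,0,0]],[[0,0,0],[0,0,0]],[[0,0,0],[0,0,0]]]}' 0
python3 -c "
from plan import *
go(slot('rear',[-.022,0,.0265]),place(75))"
```

```text
time: 14.9
ee_pos: [0.5771, -0.1006, 0.1191]
eef_rot: [0.999, 0.034, -0.002, 0.001]
ft_force: [0.1, 0.4, 0.2]
width: 0.0111
grip_force: 0.0
shift [ 0.04  0.   -2.75] turn [ 0.01 -0.04  0.01] t 14.9 w 11.1 gf 0.0 F [0.1 0.4 0.2]
```

```bash
python3 -m crank '{"steps":[[[0.04,0,-0.8],[0,0,0]],[[0,0,-0.8],[0,0,0]],[[0,0,-0.7],[0,0,0]],[[0,0,-0.45],[0,0,0]],[[0,0,0],[0,0,0]],[[0,0,0],[0,0,0]]]}' | grep -E 'pos|ft'
for i in 1 2 3; do python3 -m crank '{"steps":[[[0.08,0.01,-0.02],[0,0,0]],[[0,0,0],[0,0,0]]]}' | grep -E 'pos|ft'; done
```

```text
ee_pos: [0.5798, -0.1008, 0.0533]
ft_force: [-0.2, 0.2, 0.6]
ee_pos: [0.5828, -0.1005, 0.0535]
ft_force: [-0.9, -0.7, 0.3]
ee_pos: [0.5844, -0.1001, 0.0522]
ft_force: [-0.8, -0.3, -0.1]
ee_pos: [0.5854, -0.1001, 0.0511]
ft_force: [-3.1, 0.0, 4.5]
```

```bash
for i in 1 2 3; do python3 -m crank '{"steps":[[[0.08,0.01,0.01],[0,0,0]],[[0,0,0],[0,0,0]]]}' | grep -E 'pos|ft'; done; python3 m4.py rear .1
```

```text
ee_pos: [0.5858, -0.1001, 0.0508]
ft_force: [-9.9, 0.1, 7.1]
ee_pos: [0.5861, -0.1001, 0.0507]
ft_force: [-16.9, -0.4, 11.7]
ee_pos: [0.5864, -0.1001, 0.0506]
ft_force: [-23.9, -0.9, 15.9]
t 16.4 F [-23.86025654  -0.90576396  15.89556122] w 0.00028594037363106396 tcp in slot [-0.0141 -0.0001  0.029 ] tool xyz eul [ 0.249 -0.001 -0.969] [-0.003 -1.     0.   ]
top end: slope deg (extra lean if <0) -46.3 x [-0.0088  0.0139] y [-0.0264  0.0285] z mid 0.1094 2217
```

```bash
python3 -m crank '{"steps":[[[-0.3,0,0.1],[0,0,0]],[[-0.1,0,0.9],[0,0,0]],[[0,0,1],[0,0,0]],[[-0.2,0,1],[0,-0.8,0]],[[-0.3,0,0.8],[0,-0.9,0]],[[-0.3,0,0.8],[0,-0.9,0]],[[-0.3,0,0.6],[0,-0.9,0]],[[-0.2,0,0.4],[0,-0.9,0]],[[0,0,0],[0,-0.8,0]],[[0,0,0],[0,0,0]]]}'
python3 - <<'E'
from bench import cams
import numpy as np
for n in ('wrist','side'): np.savez(n+'4.npz',**cams.camera(n))
E
python3 m5.py rear .1 wrist4.npz side4.npz wrist3.npz
```

```text
time: 17.28
ee_pos: [0.5474, -0.0996, 0.1918]
eef_rot: [0.973, 0.033, 0.227, 0.009]
ft_force: [0.6, 0.1, -0.6]
width: 0.0004
grip_force: 0.0
wrist4.npz 2654 1560 extra lean deg 0.56 yaw 0.14 x at floor -0.006 z range [0.03  0.094] y [-0.0237  0.0237]Traceback (most recent call last):
  File "m5.py", line 12, in <module>
    wood=(g>120);k=wood&(Q[:,0]>-.08)&(Q[:,0]<-.03)&(Q[:,2]>.015)&(Q[:,2]<.035)&(abs(Q[:,1])<.03);print('  front rest y',np.percentile(Q[k][:,1],[1,99]).round(4),k.sum())
                                                                                                                         ~~~~~~~~~~~~~^^^^^^^^^^^^^^^^^^
    return _quantile_unchecked(
        a, q, axis, out, overwrite_input, method, keepdims, weights)
    return _ureduce(a,
                    func=_quantile_ureduce_func,
    ...<5 lines>...
                    overwrite_input=overwrite_input,
                    method=method)
    r = func(a, **kwargs)
    result = _quantile(arr,
                       quantiles=q,
    ...<2 lines>...
                       out=out,
                       weights=wgt)
    slices_having_nans = np.isnan(arr[-1, ...])
                                  ~~~^^^^^^^^^
IndexError: index -1 is out of bounds for axis 0 with size 0
```

The long mould is now flat, with 0.5° of residual lean and its foot on the rest, and centred within about 1 mm. Next is the short mould. I'll check the tray rim heights under the leaning hand first.

```bash
python3 - <<'E'
from h import *
from plan import *
t=np.load('top0.npz');P=cloud(t).reshape(-1,3)
a=np.array([.588,.809]);b=np.array([.809,-.588]);d=P[:,:2]-[.421,-.2615];A=d@a;B=d@b
for lo,hi in ((.05,.08),(.08,.11),(.11,.14)):
    m=(A>lo)&(A<hi)&(abs(B)<.105)&(P[:,2]<.3);i=P[m][P[m][:,2].argsort()[-5:]];print(lo,np.percentile(P[m][:,2],[50,99]).round(3),i.round(3).tolist())
p=np.array([.421,-.2615])+.008*a
print(p);go([*(p+.07*a),.14],pick(SY,47))
E
```

```text
0.05 [0.003 0.028] [[0.542, -0.264, 0.03], [0.542, -0.253, 0.03], [0.551, -0.258, 0.031], [0.544, -0.266, 0.031], [0.542, -0.272, 0.032]]
0.08 [0.002 0.032] [[0.557, -0.232, 0.033], [0.555, -0.234, 0.034], [0.555, -0.236, 0.034], [0.555, -0.23, 0.034], [0.55, -0.236, 0.036]]
0.11 [0.001 0.032] [[0.567, -0.213, 0.033], [0.563, -0.202, 0.033], [0.548, -0.213, 0.033], [0.555, -0.217, 0.034], [0.548, -0.202, 0.034]]
[ 0.425704 -0.255028]
shift [-3.28 -3.97 -2.08] turn [-6.93 13.3   8.44] t 17.38 w 0.1 gf 0.0 F [0.4 0.9 0.2]
```

The tray's rear flange (33 mm) would foul a hand leaning 50° here. I'll grasp the short mould at 35° lean, set it down 40 mm nearer the robot and away from the flange, then re-grip steeper.

```bash
python3 -c "
from plan import *
go([.453,-.218,.14],pick(SY,35))"
```

```text
shift [-3.84 -4.75 -2.08] turn [-5.74 11.16  8.92] t 17.38 w 0.1 gf 0.0 F [0.4 0.9 0.2]
```

```bash
python3 -m crank '{"steps":[[[-0.3,-0.3,0],[-0.36,0.7,0.56]],[[-0.3,-0.3,0],[-0.36,0.7,0.56]],[[-0.3,-0.3,0],[-0.36,0.7,0.56]],[[-0.3,-0.3,0],[-0.36,0.7,0.56]],[[-0.3,-0.3,0],[-0.36,0.7,0.56]],[[-0.3,-0.3,0],[-0.36,0.7,0.56]],[[-0.3,-0.3,0],[-0.36,0.7,0.56]],[[-0.3,-0.3,0],[-0.36,0.7,0.56]],[[-0.3,-0.3,0],[-0.36,0.7,0.56]],[[-0.3,-0.3,0],[-0.36,0.7,0.56]]]}' 87
python3 -m crank '{"steps":[[[-0.2,-0.3,-0.2],[-0.36,0.7,0.56]],[[-0.2,-0.3,-0.35],[-0.36,0.7,0.56]],[[-0.2,-0.3,-0.35],[-0.36,0.7,0.56]],[[-0.1,-0.3,-0.35],[-0.36,0.7,0.56]],[[-0.1,-0.3,-0.35],[-0.36,0.7,0.56]],[[0,-0.25,-0.4],[-0.36,0.7,0.56]],[[0,0,0],[0,0,0]],[[0,0,0],[0,0,0]]]}'
python3 -c "
from plan import *
from bench import cams
np.savez('w5.npz',**cams.camera('wrist'))
go([.453,-.218,.077],pick(SY,35)); print(monitor.read_state()['joint_positions'].round(2))"; python3 m3.py w5.npz
```

```text
time: 18.22
ee_pos: [0.475, -0.1746, 0.1919]
eef_rot: [0.946, 0.299, -0.088, 0.093]
ft_force: [0.7, 0.7, -0.7]
width: 0.0593
grip_force: 0.0
time: 18.88
ee_pos: [0.4548, -0.2172, 0.1407]
eef_rot: [0.848, 0.434, -0.27, 0.136]
ft_force: [0.6, 0.1, 0.4]
width: 0.0868
grip_force: 0.0
shift [-0.08 -0.01 -2.59] turn [ 0.   -0.03 -0.02] t 18.93 w 86.7 gf 0.0 F [ 0.5  0.1 -0.2]
[-0.03  0.35  0.05  1.76  0.48  1.43 -0.77]
short [ 421.72305 -257.33362] 54.515503 [71.  47.8] z [0.0207 0.0211 0.0215]
```

```bash
python3 -m crank '{"steps":[[[-0.08,0,-0.85],[0,0,0]],[[0,0,-0.9],[0,0,0]],[[0,0,-0.84],[0,0,0]],[[-0.27,-0.36,-0.65],[0,0,0]],[[-0.27,-0.36,-0.65],[0,0,0]],[[-0.27,-0.36,-0.65],[0,0,0]],[[-0.28,-0.36,-0.37],[0,0,0]],[[0,0,0],[0,0,0]],[[0,0,0],[0,0,0]]]}'
python3 -c "
from plan import *
go([.4257,-.254,.0115],pick(SY,35))"
```

```text
time: 19.68
ee_pos: [0.4253, -0.2544, 0.02]
eef_rot: [0.849, 0.433, -0.268, 0.137]
ft_force: [0.7, 0.5, 0.4]
width: 0.0872
grip_force: 0.0
shift [ 0.02  0.02 -0.34] turn [ 0.01 -0.01 -0.01] t 19.68 w 87.2 gf 0.0 F [0.7 0.5 0.4]
```

```bash
python3 -m crank '{"steps":[[[0,0,-0.17],[0,0,0]],[[0,0,-0.16],[0,0,0]],[[0,0,0],[0,0,0]]]}'|grep -E pos
python3 -m crank '{"steps":[[[0,0,0],[0,0,0]],[[0,0,0],[0,0,0]],[[0,0,0],[0,0,0]],[[0,0,0],[0,0,0]],[[0,0,0],[0,0,0]],[[0,0,0],[0,0,0]],[[0,0,0],[0,0,0]],[[0,0,0],[0,0,0]],[[0,0,0],[0,0,0]]]}' 43 40
python3 -m crank '{"steps":[[[0,0,0.3],[0,0,0]],[[-0.6,-0.3,0],[0,0,0]],[[-0.6,-0.3,0],[0,0,0]],[[-0.5,-0.2,0],[0,0,0]],[[0,0,0],[0,0,0]],[[0,0,-0.15],[0,0,0]],[[0,0,-0.13],[0,0,0]],[[0,0,0],[0,0,0]],[[0,0,0],[0,0,0]]]}'
python3 -c "
from plan import *
go([.3832,-.274,.0115],pick(SY,50)); print(monitor.read_state()['joint_positions'].round(2))"
```

```text
ee_pos: [0.4256, -0.2533, 0.0106]
time: 20.68
ee_pos: [0.4249, -0.254, 0.0107]
eef_rot: [0.849, 0.435, -0.269, 0.137]
ft_force: [0.2, 0.5, 0.3]
width: 0.0496
grip_force: 40.0
time: 21.43
ee_pos: [0.383, -0.2736, 0.011]
eef_rot: [0.848, 0.435, -0.269, 0.137]
ft_force: [-0.0, 0.1, -0.9]
width: 0.0495
grip_force: 40.0
shift [ 0.01 -0.02  0.02] turn [-2.43  1.72 -0.05] t 21.43 w 49.5 gf 40.0 F [-0.   0.1 -0.9]
[ 0.05  0.43  0.09  1.99  0.56  1.11 -0.84]
```

```bash
python3 -m crank '{"steps":[[[0,0,0],[0,0,0]],[[0,0,0],[0,0,0]],[[0,0,0],[0,0,0]],[[0,0,0],[0,0,0]],[[0,0,0.14],[0,0,0]],[[0,0,0],[-0.6,0.43,0]],[[0,0,0],[-0.6,0.43,0]],[[0,0,0],[-0.6,0.43,0]],[[0,0,0],[-0.6,0.43,0]],[[0,0,0],[0,0,0]]]}' 64
python3 -c "
from plan import *
go([.3832,-.274,.0133],pick(SY,50)); print(monitor.read_state()['joint_positions'].round(2))"
```

```text
time: 22.27
ee_pos: [0.3829, -0.2722, 0.0135]
eef_rot: [0.806, 0.415, -0.377, 0.192]
ft_force: [-1.0, 1.1, -0.4]
width: 0.0644
grip_force: 0.0
shift [ 0.01 -0.07 -0.01] turn [-0.01 -0.04 -0.08] t 22.27 w 64.4 gf 0.0 F [-1.   1.1 -0.4]
[-0.08  0.59  0.11  1.92  0.66  1.28 -1.  ]
```

```bash
python3 -m crank '{"steps":[[[0,0,0],[0,0,0]],[[0,0,0],[0,0,0]],[[0,0,0],[0,0,0]],[[0,0,0],[0,0,0]],[[0,0,0],[0,0,0]],[[0,0,0],[0,0,0]],[[0,0,0],[0,0,0]]]}' 43 40 | tail -2
python3 -m crank '{"steps":[[[0,0,0.5],[0,0,0]],[[0,0,0.9],[0,0,0]],[[0,0,1],[0,0,0]],[[0,0,1],[0,0,0]],[[0,0,1],[0,0,0]],[[0,0,1],[0,0,0]],[[0,0,1],[0,0,0]],[[0,0,0.6],[0,0,0]]]}'
python3 -c "
from plan import *
go(slot('front',[.0025,0,.110]),place(50)); print(slot('front',[.0025,0,.110]),monitor.read_state()['joint_positions'].round(2))"
```

```text
width: 0.0493
grip_force: 40.0
time: 23.52
ee_pos: [0.3829, -0.2738, 0.1924]
eef_rot: [0.808, 0.413, -0.374, 0.192]
ft_force: [0.7, 0.0, -0.9]
width: 0.0496
grip_force: 40.0
shift [ 7.14  6.88 -2.71] turn [  7.49 -13.44  -8.53] t 23.52 w 49.6 gf 40.0 F [ 0.7  0.  -0.9]
[ 0.5613925  -0.1017173   0.12460479] [-0.09  0.29  0.12  1.86  0.66  1.56 -0.79]
```

```bash
python3 -m crank '{"steps":[[[0.3,0.35,0.1],[0.37,-0.67,-0.43]],[[0.3,0.35,0.1],[0.37,-0.67,-0.43]],[[0.3,0.35,0.1],[0.37,-0.67,-0.43]],[[0.3,0.35,0],[0.37,-0.67,-0.43]],[[0.3,0.35,0],[0.37,-0.67,-0.43]],[[0.3,0.35,0],[0.37,-0.67,-0.43]],[[0.3,0.35,0],[0.37,-0.67,-0.43]],[[0.3,0.35,0],[0.37,-0.67,-0.43]],[[0.3,0.35,0],[0.37,-0.67,-0.43]],[[0.3,0.35,0],[0.37,-0.67,-0.43]]]}' 
python3 -m crank '{"steps":[[[0.4,0.35,0],[0.37,-0.67,-0.43]],[[0.4,0.35,0],[0.37,-0.67,-0.43]],[[0.4,0.35,0],[0.37,-0.67,-0.43]],[[0.4,0.35,0],[0.37,-0.67,-0.43]],[[0.4,0.35,0],[0.37,-0.67,-0.43]],[[0.4,0.35,0],[0.37,-0.67,-0.43]],[[0.4,0.35,0],[0.37,-0.67,-0.43]],[[0.4,0.35,0],[0.37,-0.67,-0.43]],[[0.4,0.3,0],[0.37,-0.67,-0.43]],[[0.4,0.2,0],[0.37,-0.67,-0.43]]]}'
python3 -m crank '{"steps":[[[0,0,0],[0,0,0]],[[0,0,0],[0,0,0]]]}' | head -2
python3 -c "
from plan import *
go(slot('front',[.0025,0,.110]),place(50)); print(monitor.read_state()['joint_positions'].round(2))"
```

```text
time: 24.35
ee_pos: [0.4577, -0.1858, 0.1974]
eef_rot: [0.962, 0.239, -0.087, 0.099]
ft_force: [-0.0, 0.2, -0.8]
width: 0.0497
grip_force: 40.0
time: 25.18
ee_pos: [0.5574, -0.1031, 0.1974]
eef_rot: [0.976, 0.031, 0.213, -0.008]
ft_force: [0.5, 1.3, -1.5]
width: 0.0496
grip_force: 40.0
time: 25.35
ee_pos: [0.5563, -0.104, 0.1968]
shift [ 0.2   0.09 -2.89] turn [ 0.02 -0.13  0.03] t 25.35 w 49.6 gf 40.0 F [ 0.1  0.  -1.3]
[ 0.01 -0.07  0.14  2.03 -0.12  0.77 -1.28]
```

Now I'll go down to the pre-insertion height and measure lean and position in hand.

```bash
python3 -m crank '{"steps":[[[0.2,0.09,-0.6],[0.02,-0.13,0.03]],[[0,0,-0.8],[0,0,0]],[[0,0,-0.8],[0,0,0]],[[0,0,-0.69],[0,0,0]],[[0,0,0],[0,0,0]],[[0,0,0],[0,0,0]]]}' | head -2
python3 m4.py front .136
python3 -c "
from plan import *
go(slot('front',[.0025,0,.110]),place(50));go(slot('front',[.0025,0,.05]),place(50))"
```

```text
time: 25.85
ee_pos: [0.5619, -0.1017, 0.1246]
t 25.85 F [ 0.55882303  0.89028812 -1.26208395] w 0.049282376887554206 tcp in slot [ 0.003  -0.      0.1101] tool xyz eul [ 0.643  0.    -0.766] [-0. -1. -0.]
top end: slope deg (extra lean if <0) -0.75 x [-0.0071  0.0124] y [-0.0292  0.0305] z mid 0.1363 4630
shift [-0.05  0.   -0.05] turn [-0.    0.02  0.01] t 25.9 w 49.7 gf 40.0 F [ 0.3 -0.4 -0.3]
shift [-0.67 -0.04 -2.37] turn [-0.    0.02  0.01] t 25.9 w 49.7 gf 40.0 F [ 0.3 -0.4 -0.3]
```

```bash
python3 -m crank '{"steps":[[[-0.14,-0.01,-0.5],[0,0,0]],[[-0.14,-0.01,-0.5],[0,0,0]],[[-0.13,-0.01,-0.5],[0,0,0]],[[-0.13,-0.01,-0.5],[0,0,0]],[[-0.1,0,-0.35],[0,0,0]],[[0,0,0],[0,0,0]],[[0,0,0],[0,0,0]]]}' 
python3 m4.py front .076
python3 -c "
from plan import *
go(slot('front',[.0025,0,.0438]),place(50));print(monitor.read_state()['joint_positions'].round(2))"
```

```text
time: 26.48
ee_pos: [0.5469, -0.1028, 0.067]
eef_rot: [0.975, 0.033, 0.218, -0.008]
ft_force: [-0.6, -1.1, -0.7]
width: 0.0497
grip_force: 40.0
t 26.4833 F [-0.58172028 -1.13768738 -0.6945046 ] w 0.04973755187990109 tcp in slot [ 0.0034 -0.0001  0.0506] tool xyz eul [ 0.645 -0.    -0.764] [-0.001 -1.    -0.001]
top end: slope deg (extra lean if <0) -0.72 x [-0.007   0.0124] y [-0.0308  0.0302] z mid 0.0769 4604
shift [-0.12 -0.   -0.27] turn [-0.01  0.05  0.02] t 26.53 w 49.6 gf 40.0 F [-0.1 -0.4 -1.5]
[ 0.03  0.08  0.15  2.2  -0.26  0.44 -1.12]
```

```bash
python3 -m crank '{"steps":[[[-0.05,0,-0.12],[0,0.05,0]],[[-0.04,0,-0.1],[0,0,0]],[[0,0,0],[0,0,0]]]}'|grep -E 'pos|ft'; for i in 1 2 3; do python3 -m crank '{"steps":[[[-0.01,0,-0.05],[0,0,0]],[[0,0,0],[0,0,0]],[[0,0,0],[0,0,0]]]}'|grep -E 'pos|ft'; done; python3 m4.py front .07
```

```text
ee_pos: [0.544, -0.1026, 0.0606]
ft_force: [0.1, -0.5, -1.3]
ee_pos: [0.5441, -0.1028, 0.0597]
ft_force: [0.1, -0.6, -1.3]
ee_pos: [0.5449, -0.1028, 0.0594]
ft_force: [0.7, 0.7, 4.7]
ee_pos: [0.5455, -0.1028, 0.0593]
ft_force: [-4.3, 2.6, 15.2]
t 27.5333 F [-4.31307296  2.57414232 15.15187988] w 0.04933576235436972 tcp in slot [0.0041 0.     0.0428] tool xyz eul [ 0.645 -0.    -0.764] [-0.001 -1.    -0.001]
top end: slope deg (extra lean if <0) -1.06 x [-0.0065  0.0132] y [-0.0311  0.0303] z mid 0.069 4602
```

```bash
for i in 1 2 3; do python3 -m crank '{"steps":[[[0.05,0,0.01],[0,0,0]],[[0.0,0,0],[0,0,0]],[[0,0,0],[0,0,0]]]}'|grep -E 'pos|ft'; done; python3 m4.py front .07
```

```text
ee_pos: [0.5458, -0.1028, 0.0592]
ft_force: [-11.2, 2.9, 23.4]
ee_pos: [0.546, -0.1027, 0.0591]
ft_force: [-21.3, 2.4, 31.0]
ee_pos: [0.5462, -0.1028, 0.059]
ft_force: [-29.9, 2.6, 38.1]
t 28.3333 F [-29.94609934   2.6295395   38.09421906] w 0.0495363871308014 tcp in slot [ 0.0048 -0.      0.0427] tool xyz eul [ 0.641  0.001 -0.768] [-0.001 -1.    -0.002]
top end: slope deg (extra lean if <0) -1.27 x [-0.0054  0.0138] y [-0.0305  0.0303] z mid 0.0691 4547
```

Seated against both floor and rest. I'll ease off, release, retract and check.

```bash
python3 -m crank '{"steps":[[[-0.08,0,0.06],[0,0,0]],[[0,0,0],[0,0,0]]]}' | grep ft
python3 -m crank '{"steps":[[[0,0,0],[0,0,0]],[[0,0,0],[0,0,0]],[[0,0,0],[0,0,0]],[[0,0,0],[0,0,0]],[[0,0,0],[0,0,0]]]}' 68 | grep ft
python3 -m crank '{"steps":[[[-0.4,0,0.46],[0,0,0]],[[-0.4,0,0.46],[0,0,0]],[[-0.4,0,0.46],[0,0,0]],[[-0.4,0,0.6],[0,0,0]],[[-0.4,0,0.8],[0,0,0]],[[-0.4,0,0.8],[0,0,0]],[[0,0,0.8],[0,0,0]],[[0,0,0.5],[0,0,0]],[[0,0,0],[0,0,0]]]}'
sed -i 's/;print(.  front rest.*$//' m5.py
python3 - <<'E'
from bench import cams
import cv2,numpy as np
a=[]
for n,(u,v) in (('wrist',(0,0)),('side',(260,170))):
    c=cams.camera(n);np.savez(n+'6.npz',**c);im=c['pixels']
    a.append(cv2.resize(im[v:v+100,u:u+133],(400,300),interpolation=2) if n!='wrist' else cv2.resize(im,(400,300)))
cv2.imwrite('pics/e.png',np.hstack(a))
E
python3 m5.py front .07 wrist6.npz side6.npz;python3 m5.py rear .1 wrist6.npz side6.npz
```

```text
ft_force: [0.4, -0.6, -0.9]
ft_force: [-0.1, -0.7, -0.1]
time: 29.72
ee_pos: [0.4866, -0.1031, 0.1845]
eef_rot: [0.975, 0.033, 0.218, -0.007]
ft_force: [1.3, -0.1, 0.0]
width: 0.068
grip_force: 0.0
wrist6.npz 1228 690 extra lean deg -1.99 yaw 0.1 x at floor -0.0012 z range [0.032 0.064] y [-0.0235  0.0232]
side6.npz 237 56 extra lean deg -13.08 yaw -2.22 x at floor 0.0105 z range [0.03  0.064] y [-0.0234  0.0203]
wrist6.npz 3469 1716 extra lean deg 1.13 yaw 0.2 x at floor -0.0063 z range [0.029 0.093] y [-0.0238  0.0237]
side6.npz 432 76 extra lean deg 0.85 yaw 2.52 x at floor -0.0036 z range [0.029 0.094] y [-0.0238  0.0226]
```

View pics/e.png

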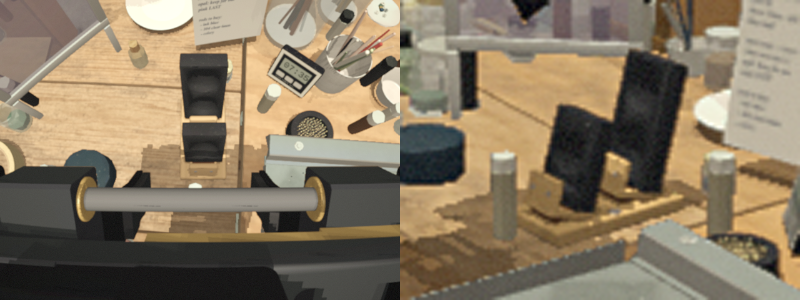

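Both moulds stand leaning back, with the short one at wrist crop (205,140) and the long one behind it. The hollow biases the face fit, so I'll refit on the face's flat side margins only.

```bash
python3 - <<'E'
from plan import *
from h import *
M=R.from_euler('z',RY,degrees=True)*R.from_euler('y',15,degrees=True)
for w,hw,L,f in (('front',.025,.07,'wrist6.npz'),('rear',.026,.1,'wrist6.npz'),('rear',.026,.1,'wrist4.npz'),('rear',.026,.1,'wrist3.npz')):
    o=slot(w,[0,0,0]);c=np.load(f);Q=M.inv().apply(cloud(c).reshape(-1,3)-o);g=c['pixels'].max(2).ravel()
    q=Q[(g<110)&(abs(Q[:,1])<hw-.001)&(abs(Q[:,1])>hw-.006)&(abs(Q[:,0])<.012)&(Q[:,2]>.025)&(Q[:,2]<L-.003)]
    p=np.polyfit(q[:,2],q[:,0],1)
    for _ in range(4): e=abs(np.polyval(p,q[:,2])-q[:,0]);q=q[e<.002];p=np.polyfit(q[:,2],q[:,0],1)
    print(w,f,len(q),'lean',np.degrees(np.arctan(p[0])).round(2),'x floor',p[1].round(4),'at z30,60',np.polyval(p,[.03,.06]).round(4))
    m=(g<90)&(abs(Q[:,1])<.02)&(Q[:,0]>-.012)&(Q[:,0]<.025)&(abs(Q[:,2]-L)<.006);print('  top z',np.median(Q[m][:,2]).round(4))
    m=(g<90)&(abs(Q[:,1])<.035)&(abs(Q[:,0])<.012)&(Q[:,2]>.03)&(Q[:,2]<L);print('  y',np.percentile(Q[m][:,1],[.5,99.5]).round(4))
    m=(g>100)&(Q[:,0]>-.024)&(Q[:,0]<-.012)&(Q[:,2]>.012)&(Q[:,2]<.026)&(abs(Q[:,1])<.03)
    if m.sum()>20: print('  lip y',np.percentile(Q[m][:,1],[1,99]).round(4),m.sum())
E
```

```text
front wrist6.npz 370 lean 1.95 x floor -0.0052 at z30,60 [-0.0042 -0.0032]
  top z 0.0689
  y [-0.0237  0.0235]
  lip y [-0.0165  0.0182] 463
rear wrist6.npz 854 lean 0.4 x floor -0.0057 at z30,60 [-0.0055 -0.0053]
  top z 0.0988
  y [-0.0243  0.0251]
  lip y [-0.0166  0.0181] 436
rear wrist4.npz 672 lean 0.48 x floor -0.006 at z30,60 [-0.0058 -0.0055]
  top z 0.0987
  y [-0.0244  0.0254]
  lip y [-0.0164  0.0155] 363
rear wrist3.npz 709 lean 2.36 x floor -0.0075 at z30,60 [-0.0062 -0.005 ]
  top z 0.099
  y [-0.0244  0.0252]
  lip y [-0.0169  0.018 ] 467
```

The rear mould is good at 0.4° lean and seated. The short one leans about 2° too far with its foot about 1.7 mm off, so it gets the same nudge.

```bash
python3 -c "
from plan import *
q=slot('front',[-.020,0,.0275]);print(q);go(q+[0,0,.07],place(75))"
```

```text
[ 0.51841155 -0.10472282  0.05073934]
shift [ 1.33 -0.08 -2.42] turn [-0.35  4.97  0.02] t 29.82 w 67.9 gf 0.0 F [ 0.8 -0.1 -0.3]
```

```bash
python3 -m crank '{"steps":[[[0,0,0],[-0.06,0.83,0]],[[0,0,0],[-0.06,0.83,0]],[[0.2,0,0],[-0.06,0.83,0]],[[0.3,0,0],[-0.06,0.83,0]],[[0.4,-0.04,-0.4],[-0.06,0.83,0]],[[0.43,-0.04,-0.5],[-0.05,0.82,0]],[[0,0,-0.8],[0,0,0]],[[0,0,-0.72],[0,0,0]],[[0,0,0],[0,0,0]],[[0,0,0],[0,0,0]]]}' 0
python3 -c "
from plan import *
go(slot('front',[-.020,0,.0275]),place(75))"
```

```text
time: 30.65
ee_pos: [0.5171, -0.1046, 0.119]
eef_rot: [0.999, 0.034, -0.002, -0.0]
ft_force: [0.2, -0.2, 1.2]
width: 0.0091
grip_force: 0.0
shift [ 0.05 -0.   -2.73] turn [-0.   -0.05  0.02] t 30.65 w 9.1 gf 0.0 F [ 0.2 -0.2  1.2]
```

```bash
python3 -m crank '{"steps":[[[0.05,0,-0.8],[0,0,0]],[[0,0,-0.8],[0,0,0]],[[0,0,-0.7],[0,0,0]],[[0,0,-0.43],[0,0,0]],[[0,0,0],[0,0,0]],[[0,0,0],[0,0,0]]]}' | grep -E 'pos|ft'
for i in 1 2 3 4; do python3 -m crank '{"steps":[[[0.08,0.01,-0.01],[0,0,0]],[[0,0,0],[0,0,0]]]}' | grep -E 'pos|ft'; done
```

```text
ee_pos: [0.5198, -0.1048, 0.0532]
ft_force: [0.4, -0.6, 1.1]
ee_pos: [0.5229, -0.1045, 0.0536]
ft_force: [0.6, 0.6, -0.0]
ee_pos: [0.5244, -0.1042, 0.0526]
ft_force: [-0.0, -0.7, -0.5]
ee_pos: [0.5255, -0.1041, 0.0518]
ft_force: [-1.2, -0.9, 1.6]
ee_pos: [0.5262, -0.1041, 0.0513]
ft_force: [-8.4, -1.1, 7.4]
```

```bash
for i in 1 2; do python3 -m crank '{"steps":[[[0.08,0.01,0.01],[0,0,0]],[[0,0,0],[0,0,0]]]}' | grep -E 'pos|ft'; done
python3 -m crank '{"steps":[[[-0.3,0,0.1],[0,0,0]],[[-0.1,0,0.9],[0,0,0]],[[0,0,1],[0,0,0]],[[-0.2,0,1],[0,-0.8,0]],[[-0.3,0,0.8],[0,-0.9,0]],[[-0.3,0,0.8],[0,-0.9,0]],[[-0.3,0,0.6],[0,-0.9,0]],[[-0.2,0,0.4],[0,-0.9,0]],[[0,0,0],[0,-0.6,0]],[[0,0,0],[0,0,0]]]}'|head -2
python3 - <<'E'
from plan import *
from h import *
from bench import cams
c=cams.camera('wrist');t=cams.camera('top');np.savez('top7.npz',**t)
M=R.from_euler('z',RY,degrees=True)*R.from_euler('y',15,degrees=True)
for w,hw,L in (('front',.025,.07),('rear',.026,.1)):
    o=slot(w,[0,0,0]);Q=M.inv().apply(cloud(c).reshape(-1,3)-o);g=c['pixels'].max(2).ravel()
    q=Q[(g<110)&(abs(Q[:,1])<hw-.001)&(abs(Q[:,1])>hw-.006)&(abs(Q[:,0])<.012)&(Q[:,2]>.025)&(Q[:,2]<L-.003)]
    p=np.polyfit(q[:,2],q[:,0],1)
    for _ in range(4): e=abs(np.polyval(p,q[:,2])-q[:,0]);q=q[e<.002];p=np.polyfit(q[:,2],q[:,0],1)
    m=(g<90)&(abs(Q[:,1])<.02)&(Q[:,0]>-.012)&(Q[:,0]<.025)&(abs(Q[:,2]-L)<.006)
    print(w,len(q),'lean',np.degrees(np.arctan(p[0])).round(2),'x floor',p[1].round(4),'top z',np.median(Q[m][:,2]).round(4))
for nm in ('top0','top7'):
    t=np.load(nm+'.npz');P=cloud(t).reshape(-1,3);g=t['pixels'].max(2).ravel()
    for b,x,y,r in (('puck',.589,-.252,.04),('angle',.367,-.433,.06)):
        m=(g<80)&(np.hypot(P[:,0]-x,P[:,1]-y)<r)&(P[:,2]>.008);print(nm,b,P[m].mean(0).round(4),m.sum())
E
```

```text
ee_pos: [0.5264, -0.1041, 0.0512]
ft_force: [-14.8, -1.1, 12.2]
ee_pos: [0.5267, -0.1041, 0.0511]
ft_force: [-23.1, -1.0, 16.9]
time: 32.98
ee_pos: [0.4879, -0.1035, 0.1923]
front 329 lean 0.42 x floor -0.004 top z 0.0686
rear 804 lean 0.7 x floor -0.006 top z 0.0988
top0 puck [ 0.5894 -0.2535  0.0212] 310
top0 angle [ 0.3659 -0.4329  0.0182] 914
top7 puck [ 0.5893 -0.2532  0.0215] 309
top7 angle [ 0.3667 -0.4326  0.0185] 897
```

Both moulds are flat against their rests (0.4° and 0.7°, within measuring noise) and on the slot floors. The puck and the angle haven't moved, so I'm handing in.

```bash
python3 -c "
from bench import ticket
print(ticket.close_job())"
```

```text
the job is handed in; nothing more can be done
None
```

Job handed in at about 33 s: the long mould stands in the rear slot and the short one in the front slot, both measured on their slot floors, about centred, and flat against their rests to within 1°, with the puck and angle unmoved; no verdict came back.

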